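# Clamp the bearing block in the bench fixture

### The arm

A 6-joint arm with a two-finger parallel gripper is mounted at the origin on the work surface. World frame = base frame: x ahead of the robot, y to its left, z up, the work surface at z = 0. Lengths are in m, angles in rad, forces in N, time in s.
With the tool pointing down it reaches from about 0.275 to 0.875 m from the base axis. Payload 12.5 kg.
Tool frame: the origin (TCP) lies on the mounting face of the last link; the fingertips stand 173 mm ahead of it and the grasp point (between the pads) lies 155 mm ahead of it (arm.tcp_to_grasp is the distance from the TCP to the grasp point, in m); y points along the fingers, x is the direction in which the jaws open and shut, and the axes are right-handed (so a half turn about y gives the same grasp; the last joint's range is limited). The gripper opens to 85 mm and grips with 20 to 120 N. Pads are 22 mm wide; open, the fingers measure 114 mm over their backs; the gripper's body (76 mm by 85 mm) begins 54 mm behind the grasp point. The pads swing forward as they close: fully open they stand 13 mm farther back than shut.
Start: joints at [1.094, 0.351, 1.652, -0, 1.139, -0.085], TCP at [0.21, 0.508, 0.405] pointing down, gripper open.
Joint ranges: [-2.75, 2.75], [-0.79, 2.1], [0.01, 2.65], [-1.57, 4.71], [0.07, 3.14], [-2.87, 2.87]. Speed limits (rad/s): [2.22, 2.22, 2.79, 3.14, 3.14, 3.14].

### API

Orientations are given as a rotation vector (axis times angle).
In Python, from plant import arm, vision, spotter gives the robot as it stands.
- The arm moves only by the tool drive_tool, never from a script. Its argument "plan" is a list that holds one entry, the list of rows, each a list of 7 numbers: the opening, from -1 (shut) to 1 (fully open), so that 0 is half open, then the shift along the tool's x, y, z in m, then the turn, a rotation vector about the tool's x, y, z in degrees. In form: [[[fingers, x, y, z, wx, wy, wz], ...]]. A call has 1 to 20 rows; each row is the pose to reach, as a shift and turn from the pose measured when the call began, along the tool's axes at that moment; what a row does not reach only later rows make up. A row lasts 1/10 s, in which the tool goes at most 50 mm and 8.59 degrees, less where a joint would pass 70% of its speed; a pose out of reach is approached as far as the arm can. A call with a gripper value outside its range is refused whole. The fingers move at their own pace and stop on an object; "newtons" is the grip in N (left out, the last holds). Time passes only in rows, so rows that repeat a pose let the fingers close. It gives the time, the measured TCP pose, the force and the opening at its end, in the units of the state.
- arm.observe(): the state, without advancing time (a new reading comes with each control period).
- vision.camera(name): name is "scene" or "top" or "wrist"; returns a dict with "pixels" (420x560x3 uint8, blue, green, red), "fx", "fy", "cx", "cy" (pixels), "R" (3x3) and "t" (3): a world point X has camera coordinates R X + t; the wrist camera has in their place "hand_eye" (4x4, takes a point from camera to tool coordinates, whose origin is the TCP and whose axes are the tool frame's). Camera axes: x right, y down, z forward; pixel columns grow to the right and rows downward; lengths in m; the calibration is good to about 2 mm. A picture is of the moment at which its call begins: read the wrist's pose just before it. There is no depth.
- arm.job_done(): hands the job in, once; it reports no verdict.
Trained networks look in a picture, given as the dict that the camera call returned (one of the last four; its "shot" number tells which), for a name from the list of things; names that differ only in an ending like _2 or _b are one class to them, and where a whole thing is asked for, a point or a joint stands for the part that bears it (a point fixed in the world has none). Each returns a list of dicts, best first, with "confidence" (0 to 1); they miss things now and then, are a little off and sometimes report something else, mostly with a low value. They report only what shows in the picture. A call takes as long as a camera call. They do not tell look-alikes from the thing itself.
- spotter.outline_of(name, picture): "pixels" (420x560 bool, what is visible of it) and "uv" ([column, row] in pixels, amid what is visible of it).
The state is a dict: "time": time; "q": joint angles; "joint_velocities": joint speeds; "joint_torque": joint torques, N m; "tcp_pos": TCP position; "ee_rot": TCP orientation; "force": force on the tool from outside, world axes, zero at the start; "moment": the same for the moment, N m; "width": finger opening in m.
Only numpy, scipy, OpenCV 4.12 (cv2) and the standard library are available. Lean on these libraries where they do the work, as an engineer would, in place of code of your own. Each camera call takes 0.05 s, during which the arm holds its last target.

### The job

Set the loose metal bearing block squarely down in the nest of the bench fixture and let go of it. Then swing the fixture's knobbed handle clockwise (seen from above), up over its cam, until the handle drops into the low notch and the clamp foot bears on the block, and let go of the handle. Feel for the drop and stop there: do not force the handle against the stop behind the notch, and leave the other things on the bench alone.

Things in the scene. Friction and masses are not known exactly. Their poses are not given: they have to be found in the camera images.
- fixture: Fixed dark steel plate 12 mm thick with a nest and a swing clamp. Origin: on the clamp's vertical axis, at bench level; z up. Plate: x -65 to 65, y -140 to 75 mm. The nest lies towards -y, the handle rests towards -x and swings clockwise (from above) to +y; the strap end with the clamp foot rests towards +x. Cam ring round the axis: radius 42 mm, top 42 mm over the bench.
- nest (a point): Centre of the nest's floor (plate top, 12 mm over the bench), 85 mm from the clamp axis. x: short side, 60 mm inside; y: long side, 64 mm. At x + and - only four corner lugs, 11 mm long, 8 mm tall, so that fingers 22 mm wide pass between them beside the block; at y + and - rails 8 mm tall.
- block_center (a point): Centre (half-way up) of the loose bearing block: aluminium, 56 (x) x 60 (y) x 30 mm (z), about 0.26 kg, a dark bore in each y face, four small holes in its top. It goes in the nest with its y along the nest's y, either way round, 2 mm play each side; grip it across x (56 mm), half-way along y.
- clamp: Spring-loaded spindle that carries the handle and slides up and down with it, without turning. Its height over the fixture's origin is the lift: 0 at the start, 10 mm on top of the cam, about -4 mm with the handle in the notch and the foot on a seated block (-8 without a block). Spring and weight pull it down with 11 to 15 N.
- handle (a joint): Angle (rad) about the clamp axis, clockwise from above; 0: handle points to the fixture's -x; starts at -0.25 to -0.06. A peg under it runs level, up a 48 degree ramp (lift 10 mm, about 4 to 9 N at the knob), a short top, then falls in the notch, an upright stop behind it. The ring's setting differs each time: notch middle 1.19 to 1.95, play 0.05 each way. On the ramp it slides back when let go.
- knob (a point): Middle of the handle's upright round black grip, 18 mm diameter, 46 mm tall, 85 mm from the clamp axis; 87 mm over the bench at the start. The lever under it reaches to 62 mm. It turns, rises and drops with the handle. The clamp foot is opposite, 63 mm from the axis. About 14 N at the knob overloads the stop (35 N on the peg, 34 mm from the axis).
- tin: Bystander: open tin, 90 mm across, 100 mm tall, origin under its centre.
- tray: Bystander: open cardboard tray of small fasteners, 120 x 100 x 26 mm, origin under its centre.
- offcut: Bystander: wood offcut 90 x 130 x 35 mm, origin under its centre.
- bolt: Bystander: big steel bolt lying along its x, 62 x 18 x 16 mm, origin under its centre.
Not all that is in view belongs to the job. Of the things that look like the part that bears block_center, take the one that is farthest to the robot's right at the start.

How it is judged:
By the outcome, as a careful person would: the job done as asked, in the order asked, and still so for the second after the job is handed in, with the robot touching nothing.
It also fails if it takes over 61 s, if anything falls off the work surface, if the arm or the gripper's body presses on something with over 40 N, if the wrist force passes 120 N, or if a joint passes its speed limit or range.

## Working session

There is one attempt and no reset: what is moved stays moved. The work goes in short steps, Python scripts to look and compute and a tool call to move; the robot and the scene stay as the last step left them, time stands still between calls to the robot, and variables do not carry over. Pictures are saved under pics/ and viewed, and the job is handed in when it is done.

Besides the shell and the picture viewer there is one more tool, called after "Call:" in YAML: its name, and indented under it one key for each argument. drive_tool: Moves the arm, as the interface text tells. Its arguments: {"type":"object","properties":{"plan":{"type":"array"},"newtons":{"type":"number"}},"required":["plan"]}

```bash
ls; mkdir -p pics; python3 - <<'E'
from plant import arm, vision, spotter
import cv2,pickle
s=arm.observe();print({k:(v if not hasattr(v,'round') else v) for k,v in s.items()}, arm.tcp_to_grasp)
P={}
for n in ["scene","top","wrist"]:
    p=vision.camera(n);P[n]=p;cv2.imwrite(f"pics/a_{n}.png",p["pixels"])
    print(n,{k:p[k] for k in p if k!="pixels"})
    for nm in ["block_center","fixture","knob"]:
        for o in spotter.outline_of(nm,p): print(nm,o["confidence"],o["uv"],o["pixels"].sum())
pickle.dump(P,open("P.pkl","wb"))
E
```

```text
pics
{'time': 0.0, 'q': array([ 1.09441782e+00,  3.51226318e-01,  1.65242891e+00,  9.35842154e-06,
        1.13906260e+00, -8.46369878e-02]), 'joint_velocities': array([ 7.45384580e-04,  6.17894398e-04, -1.05455623e-04,  4.83243901e-04,
        2.92679891e-04,  8.39243176e-05]), 'joint_torque': array([-1.27565920e-03, -5.06098616e+01, -2.91408169e+01, -2.34758718e-04,
        4.46547376e-03, -8.47882148e-06]), 'tcp_pos': array([0.20992457, 0.50822283, 0.4041619 ]), 'ee_rot': array([-1.36998852, -0.91523176,  0.91686113]), 'force': array([ 0.43738479, -0.05632807, -0.34403292]), 'moment': array([ 0.02419926, -0.02609248,  0.00650284]), 'width': 0.08567705480093321} 0.1547
scene {'fx': 411.9398153645771, 'fy': 411.9398153645771, 'cx': 289.8968288211054, 'cy': 214.9545977620866, 'R': array([[-0.82208923,  0.56917996, -0.01426407],
       [ 0.35125664,  0.48729851, -0.79947416],
       [-0.44809382, -0.66224945, -0.6005311 ]]), 't': array([ 0.40861547, -0.16076652,  1.17431045]), 'shot': 1}
block_center 0.93 [256.9, 173.8] 475
block_center 0.89 [315.8, 174.5] 430
block_center 0.89 [268.2
[... 480 characters left out ...]
92240175]), 'shot': 2}
block_center 0.78 [349.2, 187.3] 699
block_center 0.77 [339.8, 232.8] 679
block_center 0.66 [386.0, 251.5] 707
fixture 0.7 [264.8, 193.6] 5083
fixture 0.53 [313.2, 276.5] 105
knob 0.89 [246.6, 200.8] 543
wrist {'fx': 301.1801860220993, 'fy': 301.1801860220993, 'cx': 283.30802418450924, 'cy': 208.07186903087938, 'hand_eye': array([[ 9.99998883e-01, -8.29520283e-04, -1.24316258e-03,
        -8.89759461e-04],
       [ 9.58503360e-04, -2.82234693e-01,  9.59344912e-01,
         3.11433644e-02],
       [-1.14665967e-03, -9.59345032e-01, -2.82233583e-01,
         7.24903357e-02],
       [ 0.00000000e+00,  0.00000000e+00,  0.00000000e+00,
         1.00000000e+00]]), 'shot': 3}
```

View images.

```bash
python3 - <<'E'
import cv2
for n in ["scene","top"]:
    i=cv2.imread(f"pics/a_{n}.png")
    c=i[120:320,170:450]
    cv2.imwrite(f"pics/c_{n}.png",cv2.resize(c,None,fx=2.85,fy=2.85,interpolation=cv2.INTER_CUBIC))
E
```

```text
(no output)
```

View pics/a_top.png

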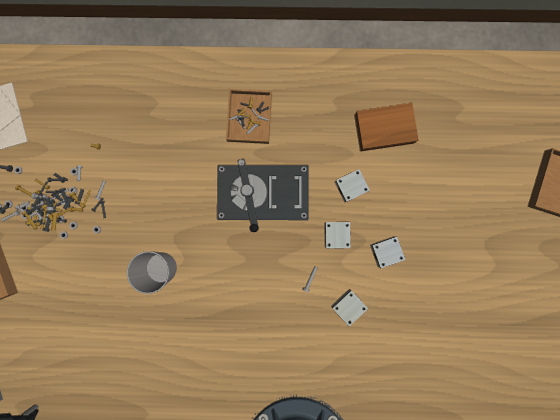

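View pics/a_scene.png

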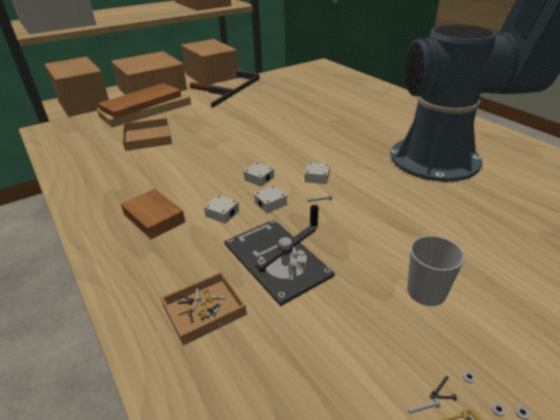

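View pics/a_wrist.png

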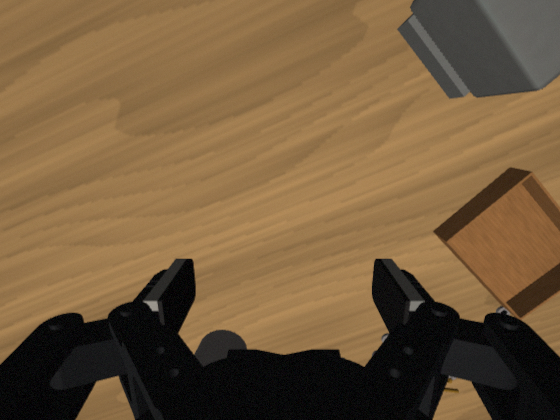

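```bash
cat > h.py <<'E'
import numpy as np, cv2
from scipy.spatial.transform import Rotation as Ro
def campose(p,s=None):
    """returns R,t world->cam"""
    if "hand_eye" in p:
        T=np.eye(4);T[:3,:3]=Ro.from_rotvec(s["ee_rot"]).as_matrix();T[:3,3]=s["tcp_pos"]
        M=np.linalg.inv(T@p["hand_eye"]);return M[:3,:3],M[:3,3]
    return np.array(p["R"]),np.array(p["t"])
def ray(p,uv,z,s=None):
    R,t=campose(p,s);d=R.T@np.array([(uv[0]-p["cx"])/p["fx"],(uv[1]-p["cy"])/p["fy"],1]);c=-R.T@t
    return c+d*(z-c[2])/d[2]
def proj(p,X,s=None):
    R,t=campose(p,s);x=R@np.asarray(X,float)+t
    return np.array([p["fx"]*x[0]/x[2]+p["cx"],p["fy"]*x[1]/x[2]+p["cy"]])
def fx2w(f,X):  # fixture pose (x,y,yaw)
    c,s_=np.cos(f[2]),np.sin(f[2]);return np.array([f[0]+c*X[0]-s_*X[1],f[1]+s_*X[0]+c*X[1],X[2]])
E
python3 - <<'E'
import pickle
from h import *
P=pickle.load(open("P.pkl","rb"));p=P["top"]
for n,uv,z in [("blk",(389,251),.03),("b2",(352,185),.03),("b3",(338,234),.03),("b4",(350,308),.03),
 ("knobtop",(254,227),.11),("axis",(246,190),.06),("c1",(217.5,165),.012),("c2",(308.5,165),.012),("c3",(308,220),.012),("c4",(217,220),.012),("tin",(152,272),0.05),("tray",(249,117),.02),("off",(387,125),.035)]:
    print(n,ray(p,uv,z).round(4))
i=p["pixels"]
def crop(r0,r1,c0,c1,n,f): cv2.imwrite("pics/"+n,cv2.resize(i[r0:r1,c0:c1],None,fx=f,fy=f,interpolation=cv2.INTER_CUBIC))
crop(150,280,205,420,"top_zoom.png",3.7)
E
```

```text
blk [ 0.4646 -0.2025  0.03  ]
b2 [ 0.6139 -0.1172  0.03  ]
b3 [ 0.5011 -0.0863  0.03  ]
b4 [ 0.3345 -0.1152  0.03  ]
knobtop [0.514  0.1006 0.11  ]
axis [0.5957 0.1233 0.06  ]
c1 [0.6578 0.1959 0.012 ]
c2 [ 0.6612 -0.0181  0.012 ]
c3 [ 0.5322 -0.0187  0.012 ]
c4 [0.5284 0.1939 0.012 ]
tin [0.4093 0.3305 0.05  ]
tray [0.7709 0.1234 0.02  ]
off [ 0.7529 -0.1952  0.035 ]
```

View pics/top_zoom.png

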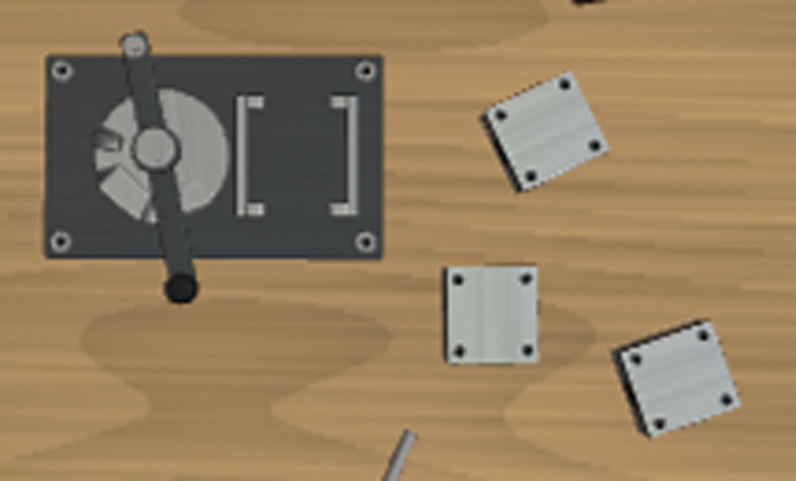

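```bash
python3 - <<'E'
import pickle
from h import *
P=pickle.load(open("P.pkl","rb"));p=P["scene"]
i=p["pixels"]
cv2.imwrite("pics/sc_zoom.png",cv2.resize(i[145:300,195:345],None,fx=4,fy=3.8,interpolation=cv2.INTER_CUBIC))
print(proj(p,[.4646,-.2025,.03]))
s=eval("1")
T=Ro.from_rotvec([-1.36998852, -0.91523176,  0.91686113]).as_matrix();print(T.round(3))
E
```

```text
[256.01408952 169.18781615]
[[ 0.382 -0.001 -0.924]
 [ 0.924 -0.001  0.382]
 [-0.001 -1.     0.   ]]
```

View pics/sc_zoom.png

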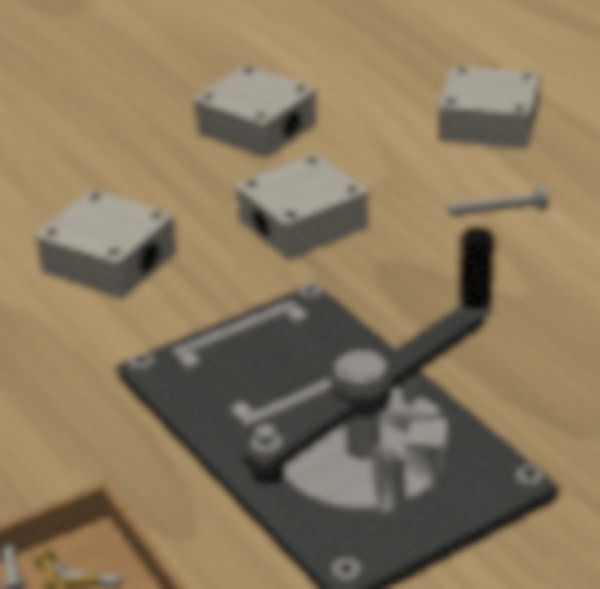

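Call:
drive_tool:
  plan:
    - [[1,-0.559,0.044,-0.507,0,49.2,0],[1,-0.559,0.044,-0.507,0,49.2,0],[1,-0.559,0.044,-0.507,0,49.2,0],[1,-0.559,0.044,-0.507,0,49.2,0],[1,-0.559,0.044,-0.507,0,49.2,0],[1,-0.559,0.044,-0.507,0,49.2,0],[1,-0.559,0.044,-0.507,0,49.2,0],[1,-0.559,0.044,-0.507,0,49.2,0],[1,-0.559,0.044,-0.507,0,49.2,0],[1,-0.559,0.044,-0.507,0,49.2,0],[1,-0.559,0.044,-0.507,0,49.2,0],[1,-0.559,0.044,-0.507,0,49.2,0],[1,-0.559,0.044,-0.507,0,49.2,0],[1,-0.559,0.044,-0.507,0,49.2,0],[1,-0.559,0.044,-0.507,0,49.2,0],[1,-0.559,0.044,-0.507,0,49.2,0],[1,-0.559,0.044,-0.507,0,49.2,0],[1,-0.559,0.044,-0.507,0,49.2,0],[1,-0.559,0.044,-0.507,0,49.2,0]]

```text
time: 2.5
tcp_pos: [0.4649, -0.2007, 0.3609]
ee_rot: [-1.556, -0.252, 0.252]
force: [-0.2, -0.7, 0.5]
width: 0.0854
```

```bash
cat > look.py <<'E'
import sys,pickle
from plant import arm,vision,spotter
from h import *
def look(name):
    s=arm.observe();p=vision.camera("wrist");p["s"]={k:np.array(v) for k,v in s.items()}
    cv2.imwrite(f"pics/{name}.png",p["pixels"]);pickle.dump(p,open(name+".pkl","wb"))
    print(s["time"],s["tcp_pos"].round(4),(Ro.from_rotvec(s["ee_rot"]).as_matrix()).round(4).tolist(),s["force"].round(2),s["width"])
    return p
E
python3 - <<'E'
from look import *
p=look("w1");s=p["s"]
for o in spotter.outline_of("block_center",p):
    print(o["confidence"],o["uv"],o["pixels"].sum(),ray(p,o["uv"],.03,s))
E
```

```text
2.5 [ 0.4649 -0.2007  0.3609] [[0.9487, -0.0, -0.3161], [0.3161, 0.0001, 0.9487], [0.0, -1.0, 0.0001]] [-0.23 -0.69  0.49] 0.08536947346570739
0.96 [179.6, 61.6] 4886 [ 0.33584186 -0.11523255  0.03      ]
0.84 [282.1, 187.6] 3297 [ 0.46083982 -0.1969073   0.03      ]
0.72 [354.9, 90.3] 4364 [ 0.49607431 -0.08772871  0.03      ]
0.61 [445.8, 156.6] 4321 [ 0.60444232 -0.11625812  0.03      ]
```

View pics/w1.png

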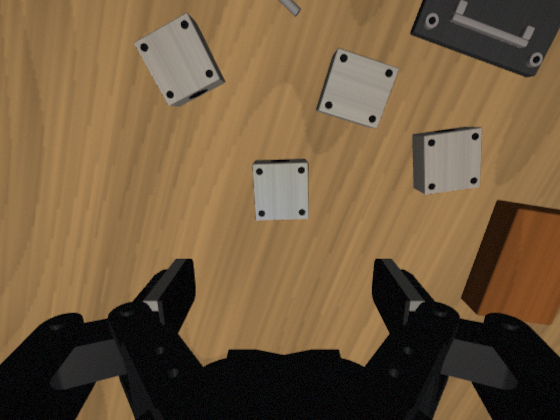

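```bash
cat > blk.py <<'E'
from h import *
def holes(p,s,box,z=.03,thr=70):
    g=cv2.cvtColor(p["pixels"],cv2.COLOR_BGR2GRAY);c0,r0,c1,r1=box
    m=(g[r0:r1,c0:c1]<thr).astype(np.uint8)
    n,l,st,ce=cv2.connectedComponentsWithStats(m)
    out=[]
    for k in range(1,n):
        if st[k,4]>=6: out.append((st[k,4],ce[k]+[c0,r0]))
    return out
E
python3 - <<'E'
import pickle
from blk import *
p=pickle.load(open("w1.pkl","rb"));s=p["s"]
H=holes(p,s,(250,164,312,224),thr=80)
for a,c in H: print(a,c.round(1),ray(p,c,.03,s).round(4))
W=[ray(p,c,.03,s) for c in [(253.5,165),(308,164),(309,219.5),(257,221)]]
print(np.array(W).round(4),np.mean(W,0))
for i in range(4):
    d=W[(i+1)%4]-W[i];print(np.hypot(*d[:2]),np.degrees(np.arctan2(d[1],d[0])))
E
```

```text
33 [300.9 169.7] [ 0.4729 -0.1736  0.03  ]
33 [258.9 171.1] [ 0.4335 -0.1882  0.03  ]
28 [301.5 211.8] [ 0.4881 -0.215   0.03  ]
28 [261.3 213. ] [ 0.4488 -0.2294  0.03  ]
[[ 0.4266 -0.184   0.03  ]
 [ 0.4778 -0.166   0.03  ]
 [ 0.4984 -0.2205  0.03  ]
 [ 0.4471 -0.2393  0.03  ]] [ 0.46244613 -0.20245897  0.03      ]
0.05425273536415857 19.415407076809508
0.05825695499652475 -69.28141145652155
0.05463762048139317 -159.88433317624316
0.05891720734578965 110.33358815606417
```

Call:
drive_tool:
  plan:
    - [[1,-0.0035,0.05,0,0,-1.8,0],[1,-0.0035,0.1,0,0,-1.8,0],[1,-0.0035,0.14,0,0,-1.8,0],[1,-0.0035,0.17,0,0,-1.8,0],[1,-0.0035,0.182,0,0,-1.8,0],[1,-0.0035,0.188,0,0,-1.8,0],[1,-0.0035,0.189,0,0,-1.8,0],[0,-0.0035,0.189,0,0,-1.8,0],[-0.2,-0.0035,0.189,0,0,-1.8,0],[-0.2,-0.0035,0.189,0,0,-1.8,0],[-0.2,-0.0035,0.189,0,0,-1.8,0],[-0.2,-0.0035,0.189,0,0,-1.8,0],[-0.2,-0.0035,0.189,0,0,-1.8,0]]
  newtons: 50

```text
time: 3.9
tcp_pos: [0.4621, -0.2022, 0.1733]
ee_rot: [-1.554, -0.279, 0.276]
force: [-1.5, 0.1, 8.4]
width: 0.0551
```

```bash
python3 - <<'E'
from look import *
p=look("w2")
E
```

```text
3.9 [ 0.4621 -0.2022  0.1733] [[0.9383, 0.002, -0.3458], [0.3458, -0.0011, 0.9383], [0.0015, -1.0, -0.0017]] [-1.52  0.09  8.36] 0.05509219076237307
```

View pics/w2.png

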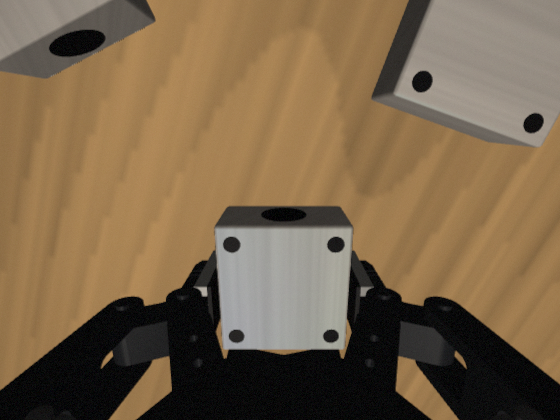

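Call:
drive_tool:
  plan:
    - [[-0.2,0,-0.03,0,0,0,0],[-0.2,0,-0.07,0,0,0,0],[-0.2,0.01,-0.12,0,0,5,0],[-0.2,0.05,-0.16,0.03,0,12,0],[-0.2,0.09,-0.19,0.06,0,19.2,0],[-0.2,0.13,-0.21,0.085,0,19.2,0],[-0.2,0.165,-0.21,0.105,0,19.2,0],[-0.2,0.18,-0.21,0.115,0,19.2,0],[-0.2,0.185,-0.21,0.115,0,19.2,0],[-0.2,0.185,-0.21,0.115,0,19.2,0],[-0.2,0.185,-0.21,0.115,0,19.2,0]]

```text
time: 5.05
tcp_pos: [0.5949, -0.0307, 0.3833]
ee_rot: [-1.572, -0.015, 0.013]
force: [-0.7, -0.0, -2.6]
width: 0.0557
```

```bash
python3 - <<'E'
from look import *
p=look("w3")
q=vision.camera("top");cv2.imwrite("pics/t3.png",q["pixels"]);pickle.dump(q,open("t3.pkl","wb"))
E
```

```text
5.05 [ 0.5949 -0.0307  0.3833] [[0.9998, 0.0012, -0.0175], [0.0175, -0.0012, 0.9998], [0.0012, -1.0, -0.0012]] [-0.7  -0.01 -2.55] 0.055663783724398536
```

View pics/w3.png

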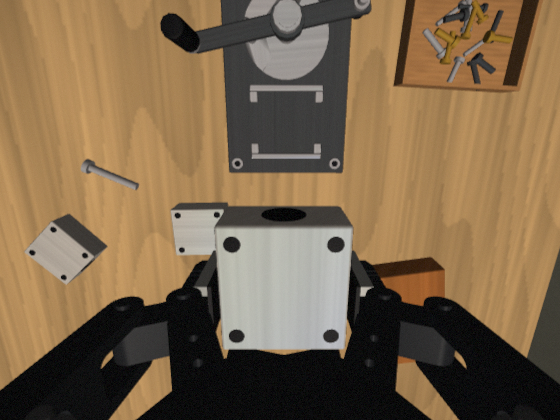

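```bash
python3 - <<'E'
import pickle
from blk import *
p=pickle.load(open("w3.pkl","rb"));i=p["pixels"]
c=cv2.resize(i[70:200,215:365],None,fx=5,fy=4.5,interpolation=cv2.INTER_CUBIC);cv2.imwrite("pics/w3z.png",c)
p=pickle.load(open("w2.pkl","rb"));s=p["s"]
T=Ro.from_rotvec(s["ee_rot"]).as_matrix()
W=[]
for a,c in holes(p,s,(220,230,348,346),thr=80):
    X=ray(p,c,.03,s);t=T.T@(X-s["tcp_pos"]);print(a,c.round(1),X.round(4),t.round(4));W.append(t)
print(np.mean(W,0))
E
```

```text
201 [231.1 244. ] [ 0.4334 -0.188   0.03  ] [-0.0223  0.1432  0.0235]
202 [335.4 244.1] [ 0.4728 -0.1736  0.03  ] [0.0197 0.1433 0.0234]
11 [347. 314.] [ 0.4903 -0.2021  0.03  ] [ 0.0263  0.1434 -0.0094]
149 [235.9 335.7] [ 0.4485 -0.2293  0.03  ] [-0.0223  0.1433 -0.0205]
149 [330.4 335.6] [ 0.4879 -0.2148  0.03  ] [ 0.0196  0.1434 -0.0205]
[ 0.00419144  0.14332109 -0.00070863]
```

View pics/w3z.png

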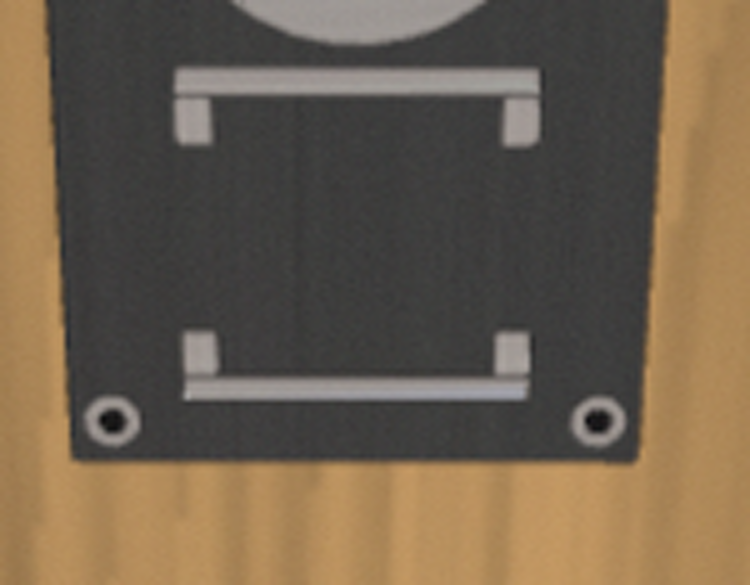

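```bash
python3 - <<'E'
import pickle
from blk import *
from scipy.optimize import least_squares
p=pickle.load(open("w3.pkl","rb"));s=p["s"]
Z=lambda x,y:np.array([215+(x-2)/5,70+(y-2)/4.5])
F=[((212,145),(-30,-64,20)),((503,145),(30,-64,20)),((217,332),(-30,-106,20)),((497,332),(30,-106,20)),
   ((193,96),(-35,-53,20)),((522,96),(35,-53,20)),((200,377),(-35,-117,20)),((513,377),(35,-117,20)),
   ((72,460),(-65,-140,12)),((638,460),(65,-140,12))]
def res(f,s,w=1): return np.concatenate([proj(p,fx2w(f[:3],np.array(X)/1000),s)-Z(*z) for z,X in F])
r=least_squares(res,[.596,.123,.015],args=(s,));print(r.x,np.degrees(r.x[2]),r.fun.reshape(-1,2).round(2).tolist())
# free nest-depth
for z,X in F: print(X,ray(p,Z(*z),X[2]/1000,s).round(4))
n=fx2w(r.x,np.array([0,-.085,.012]));print("nest",n)
print("screws",[ray(p,Z(*z),.012,s).round(4) for z in [(112,421),(598,421)]])
# top camera
q=pickle.load(open("P.pkl","rb"))["top"]
G=[((217.3,164.8),(65,75,12)),((308.6,165.2),(65,-140,12)),((308.3,220),(-65,-140,12)),((217.2,219.8),(-65,75,12))]
def r2(f): return np.concatenate([proj(q,fx2w(f,np.array(X)/1000))-np.array(z) for z,X in G])
r=least_squares(r2,[.596,.123,.015]);print("top",r.x,np.degrees(r.x[2]),r.fun.round(2),fx2w(r.x,np.array([0,-.085,.012])))
E
```

```text
[0.59459284 0.1214688  0.01533845] 0.8788283437565363 [[0.24, -0.03], [-0.32, 0.03], [0.16, -0.42], [-0.32, -0.37], [-1.06, -0.45], [1.06, -0.37], [-0.79, -0.13], [0.76, -0.08], [-0.36, 1.05], [0.65, 1.15]]
(-30, -64, 20) [0.5653 0.057  0.02  ]
(30, -64, 20) [0.6259 0.058  0.02  ]
(-30, -106, 20) [0.566  0.0146 0.02  ]
(30, -106, 20) [0.6266 0.0156 0.02  ]
(-35, -53, 20) [0.5615 0.0675 0.02  ]
(35, -53, 20) [0.6293 0.0686 0.02  ]
(-35, -117, 20) [0.5623 0.0038 0.02  ]
(35, -117, 20) [0.6306 0.0049 0.02  ]
(-65, -140, 12) [ 0.5322 -0.0183  0.012 ]
(65, -140, 12) [ 0.6609 -0.0162  0.012 ]
nest [0.59589656 0.0364788  0.012     ]
screws [array([ 0.5416, -0.0083,  0.012 ]), array([ 0.6512, -0.0065,  0.012 ])]
top [0.59456239 0.12051438 0.01414286] 0.8103263015989023 [-0.03 -0.11  0.11 -0.33  0.42  0.28 -0.5   0.15] [0.59576449 0.03552288 0.012     ]
```

Call:
drive_tool:
  plan:
    - [[-0.2,0.0032,0.01,0.035,0,0,0],[-0.2,0.0032,0.05,0.06,0,0,0],[-0.2,0.0032,0.09,0.0655,0,0,0],[-0.2,0.0032,0.13,0.0655,0,0,0],[-0.2,0.0032,0.16,0.0655,0,0,0],[-0.2,0.0032,0.178,0.0655,0,0,0],[-0.2,0.0032,0.184,0.0655,0,0,0],[-0.2,0.0032,0.184,0.0655,0,0,0],[-0.2,0.0032,0.184,0.0655,0,0,0]]

```text
time: 6.05
tcp_pos: [0.5977, 0.034, 0.2005]
ee_rot: [-1.572, -0.015, 0.01]
force: [-1.0, 0.8, -3.1]
width: 0.0551
```

```bash
python3 - <<'E'
from look import *
p=look("w4")
q=vision.camera("scene");cv2.imwrite("pics/s4.png",cv2.resize(q["pixels"][180:310,210:350],None,fx=5,fy=4.5,interpolation=cv2.INTER_CUBIC));pickle.dump(q,open("s4.pkl","wb"))
E
```

```text
6.05 [0.5977 0.034  0.2005] [[0.9999, 0.0031, -0.0163], [0.0163, -0.0012, 0.9999], [0.0031, -1.0, -0.0012]] [-0.98  0.75 -3.13] 0.05508045681960442
```

View pics/w4.png

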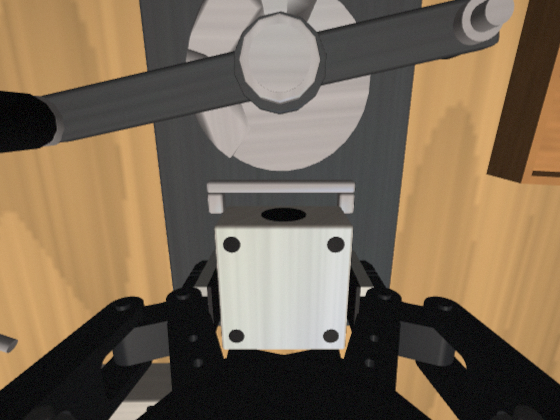

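View pics/s4.png

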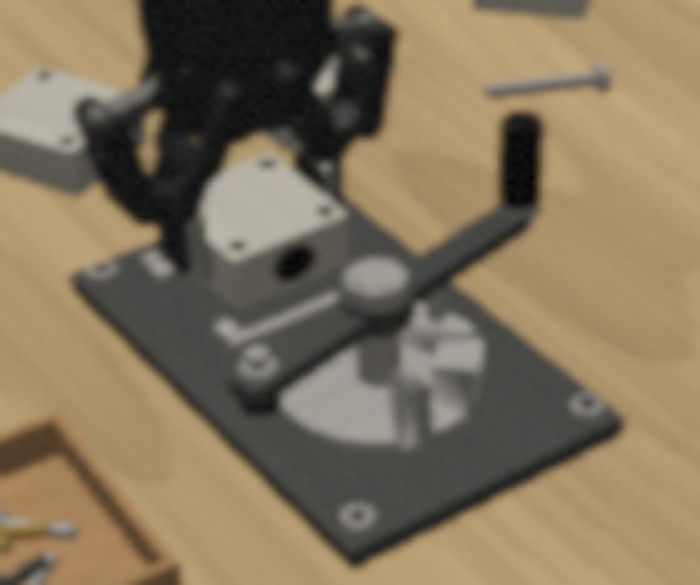

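```bash
python3 - <<'E'
import pickle
from blk import *
p=pickle.load(open("w4.pkl","rb"));i=p["pixels"]
cv2.imwrite("pics/w4z.png",cv2.resize(i[175:255,200:360],None,fx=5,fy=5,interpolation=cv2.INTER_CUBIC))
E
```

```text
(no output)
```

View pics/w4z.png

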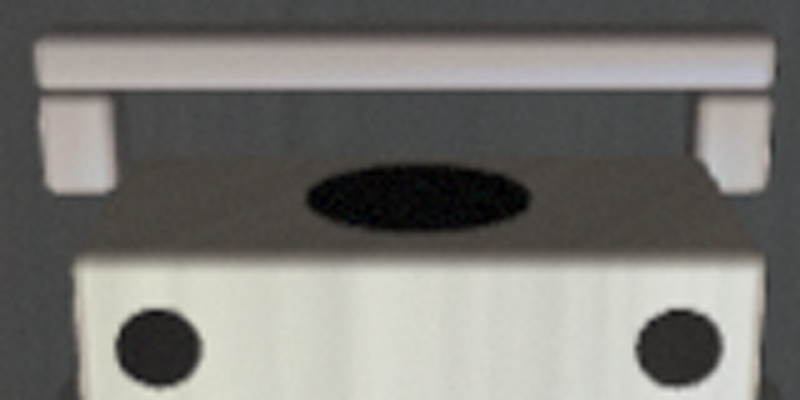

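```bash
python3 - <<'E'
import pickle
from blk import *
from scipy.optimize import least_squares
p=pickle.load(open("w4.pkl","rb"));s=p["s"]
Z=lambda x,y:np.array([200+(x-2)/5,175+(y-2)/5])
F=[((115,188),(-30,-64,20)),((700,190),(30,-64,20)),((42,188),(-38,-64,20)),((772,190),(38,-64,20)),((115,92),(-30,-53,20)),((697,92),(30,-53,20))]
for z,X in F: print(X,ray(p,Z(*z),X[2]/1000,s).round(4))
def res(f): return np.concatenate([proj(p,fx2w(f,np.array(X)/1000),s)-Z(*z) for z,X in F])
r=least_squares(res,[.596,.123,.015]);print(r.x,r.fun.round(2))
n=fx2w(r.x,np.array([0,-.085,.012]));print("nest",n)
T=Ro.from_rotvec(s["ee_rot"]).as_matrix()
# block edges in tool
for X in [(-.028,.1433,.03),(.028,.1433,.03),(-.028,.1733,.03),(.028,.1733,.03)]:
    u=proj(p,s["tcp_pos"]+T@(np.array(X)+[-.0013,0,.0015]),s);print(X,((u-[200,175])*5+2).round(0))
t=T@np.array([-.0013,0.1733,.0015]);print("TCP target(bias rel)",n-t, "top-based", [.5958,.0355]-(T@[0,.1733,.0015])[:2])
E
```

```text
(-30, -64, 20) [0.5652 0.0582 0.02  ]
(30, -64, 20) [0.6259 0.0589 0.02  ]
(-38, -64, 20) [0.5576 0.0581 0.02  ]
(38, -64, 20) [0.6334 0.059  0.02  ]
(-30, -53, 20) [0.5656 0.0685 0.02  ]
(30, -53, 20) [0.6249 0.0693 0.02  ]
[0.59470478 0.12233628 0.01246751] [ 0.6   0.52 -0.86  0.32 -0.22  0.5   0.12  0.35 -0.57 -0.92  0.92 -0.68]
nest [0.59576449 0.03734288 0.012     ]
(-0.028, 0.1433, 0.03) [ 61. 248.]
(0.028, 0.1433, 0.03) [771. 248.]
(-0.028, 0.1733, 0.03) [131. 146.]
(0.028, 0.1733, 0.03) [702. 145.]
TCP target(bias rel) [0.59654411 0.03606484 0.1853049 ] top-based [0.59527979 0.03420081]
```

Call:
drive_tool:
  plan:
    - [[-0.2,-0.0012,0.0,0.0016,0,0,0],[-0.2,-0.0012,0.0,0.0016,0,0,0],[-0.2,-0.0012,0.006,0.0016,0,0,0],[-0.2,-0.0012,0.011,0.0016,0,0,0],[-0.2,-0.0012,0.012,0.0016,0,0,0],[-0.2,-0.0012,0.012,0.0016,0,0,0]]

```text
time: 6.75
tcp_pos: [0.5964, 0.0357, 0.1881]
ee_rot: [-1.572, -0.015, 0.011]
force: [-0.1, -0.2, -2.6]
width: 0.0551
```

```bash
python3 - <<'E'
from look import *
p=look("w5")
print(arm.observe()["moment"])
i=p["pixels"]
cv2.imwrite("pics/w5z.png",cv2.resize(i[175:255,200:360],None,fx=5,fy=5,interpolation=cv2.INTER_CUBIC))
E
```

```text
6.75 [0.5964 0.0357 0.1881] [[0.9999, 0.0027, -0.0166], [0.0166, -0.0012, 0.9999], [0.0027, -1.0, -0.0012]] [-0.12 -0.24 -2.65] 0.05505061089570839
[-0.03568626  0.01880254  0.00303151]
```

View pics/w5z.png

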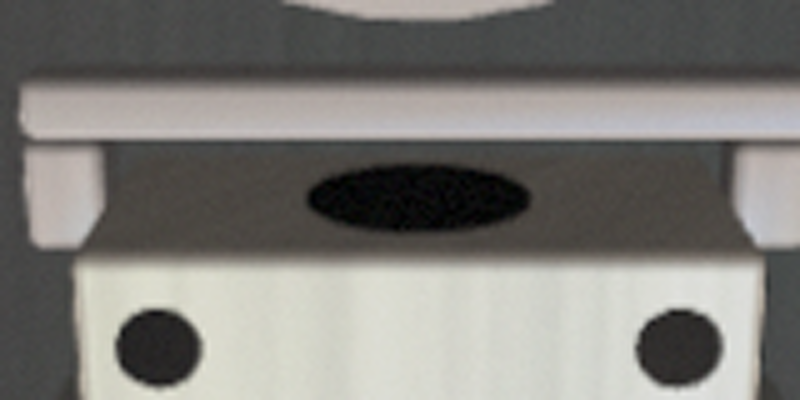

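Call:
drive_tool:
  plan:
    - [[-0.2,0,0.0015,0,0,0,0],[-0.2,0,0.0028,0,0,0,0],[-0.2,0,0.0028,0,0,0,0],[-0.2,0,0.0028,0,0,0,0]]

```text
time: 7.2
tcp_pos: [0.5965, 0.0357, 0.1856]
ee_rot: [-1.572, -0.016, 0.01]
force: [-0.7, 1.1, -2.2]
width: 0.0552
```

Call:
drive_tool:
  plan:
    - [[-0.2,0,0.0008,0,0,0,0],[-0.2,0,0.0008,0,0,0,0],[-0.2,0,0.0008,0,0,0,0]]

```text
time: 7.5
tcp_pos: [0.5966, 0.0357, 0.1854]
ee_rot: [-1.572, -0.016, 0.01]
force: [-2.4, 0.5, 5.8]
width: 0.0548
```

Contact with the floor. Release gently, then rise.

Call:
drive_tool:
  plan:
    - [[0.2,0,0,0,0,0,0],[0.5,0,0,0,0,0,0],[0.5,0,0,0,0,0,0],[0.5,0,-0.01,0,0,0,0],[0.5,0,-0.05,0,0,0,0],[0.5,0,-0.1,-0.02,0,0,0],[0.5,0,-0.14,-0.05,0,0,0],[0.5,0,-0.15,-0.05,0,0,0],[0.5,0,-0.15,-0.05,0,0,0]]

```text
time: 8.4
tcp_pos: [0.5971, -0.0146, 0.3379]
ee_rot: [-1.572, -0.018, 0.006]
force: [0.1, 0.1, -0.8]
width: 0.0643
```

```bash
python3 - <<'E'
from look import *
p=look("w6")
i=p["pixels"]
cv2.imwrite("pics/w6z.png",cv2.resize(i[:260,130:450],None,fx=2.4,fy=2.3,interpolation=cv2.INTER_CUBIC))
q=vision.camera("scene");cv2.imwrite("pics/s6.png",cv2.resize(q["pixels"][180:310,210:350],None,fx=5,fy=4.5,interpolation=cv2.INTER_CUBIC));pickle.dump(q,open("s6.pkl","wb"))
E
```

```text
8.4 [ 0.5971 -0.0146  0.3379] [[0.9999, 0.0076, -0.0153], [0.0153, -0.0015, 0.9999], [0.0076, -1.0, -0.0016]] [ 0.06  0.1  -0.82] 0.06434415694924382
```

View pics/w6z.png

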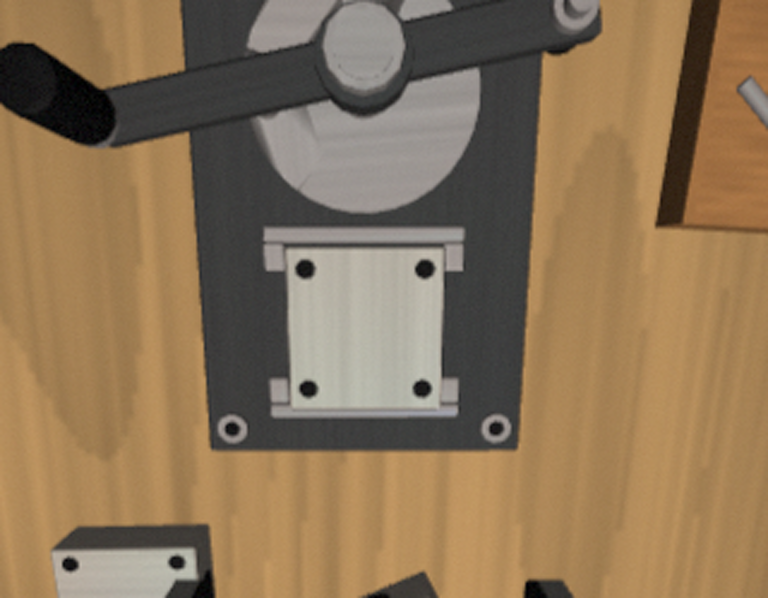

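View pics/s6.png

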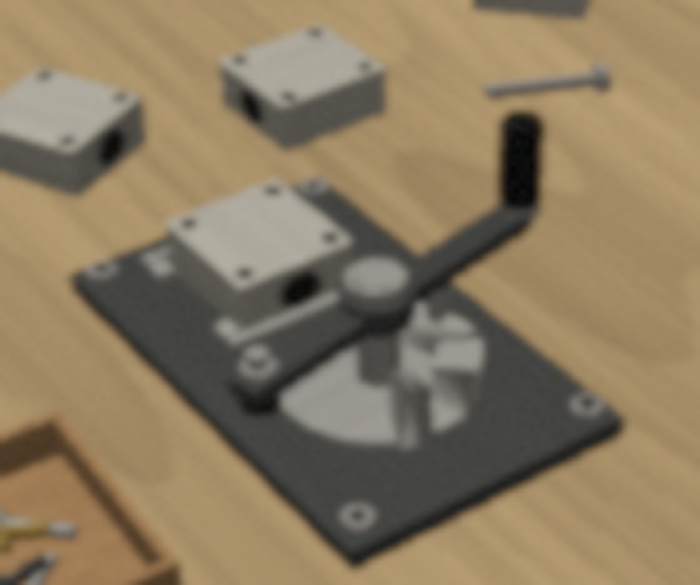

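Call:
drive_tool:
  plan:
    - [[0.2,-0.01,-0.02,0.05,0,0,0],[0.2,-0.02,-0.02,0.095,0,0,0],[0.2,-0.02,-0.02,0.105,0,0,0],[0.2,-0.02,-0.02,0.105,0,0,0]]

```text
time: 8.9
tcp_pos: [0.5742, 0.0932, 0.3527]
ee_rot: [-1.572, -0.015, 0.016]
force: [-0.1, -0.1, 0.2]
width: 0.0514
```

```bash
python3 - <<'E'
from look import *
p=look("w7")
i=p["pixels"]
cv2.imwrite("pics/w7z.png",cv2.resize(i[80:260,180:400],None,fx=3.5,fy=3.3,interpolation=cv2.INTER_CUBIC))
E
```

```text
8.9 [0.5742 0.0932 0.3527] [[0.9998, -0.0008, -0.0201], [0.0201, -0.001, 0.9998], [-0.0008, -1.0, -0.001]] [-0.12 -0.09  0.23] 0.05138303486916252
```

View pics/w7.png

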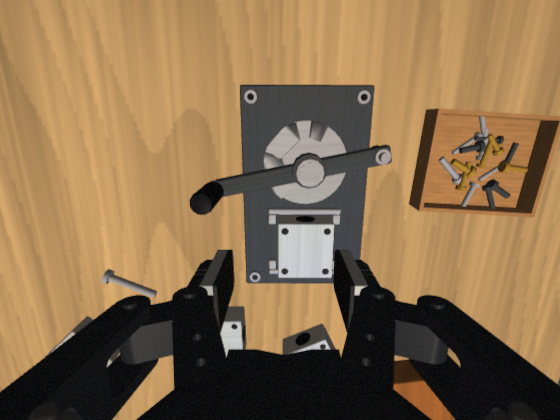

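View pics/w7z.png

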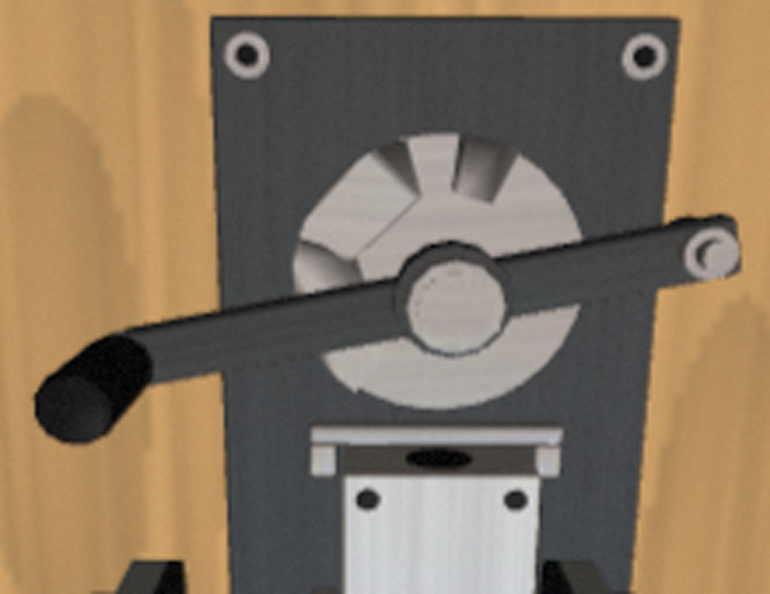

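Call:
drive_tool:
  plan:
    - [[0.2,0.01,0.03,-0.03,0,0,0],[0.2,0.015,0.06,-0.033,0,0,0],[0.2,0.015,0.08,-0.033,0,0,0],[0.2,0.015,0.085,-0.033,0,0,0],[0.2,0.015,0.085,-0.033,0,0,0]]

```text
time: 9.45
tcp_pos: [0.5901, 0.0582, 0.267]
ee_rot: [-1.572, -0.012, 0.016]
force: [0.5, 0.5, 0.2]
width: 0.0513
```

```bash
python3 - <<'E'
from look import *
p=look("w8")
i=p["pixels"]
i=cv2.convertScaleAbs(i,alpha=1.2)
cv2.imwrite("pics/w8z.png",cv2.resize(i[:240,160:430],None,fx=2.9,fy=2.5,interpolation=cv2.INTER_CUBIC))
# undistorted polar unwrapping on plane z=.042
f=[.5950,.1220,.0145]
W,H=760,300
m=np.zeros((H,W,2),np.float32)
for c in range(W):
    a=-1.0+c*3.8/W
    for r in range(H):
        rad=.048-r*.030/H
        X=fx2w(f,np.array([-rad*np.cos(a),rad*np.sin(a),.042]));m[r,c]=proj(p,X,p["s"])
cv2.imwrite("pics/w8pol.png",cv2.remap(i,m[...,0],m[...,1],cv2.INTER_CUBIC))
E
```

```text
9.45 [0.5901 0.0582 0.267 ] [[0.9998, -0.0024, -0.0178], [0.0178, -0.0014, 0.9998], [-0.0024, -1.0, -0.0013]] [0.48 0.53 0.17] 0.051293123290519355
```

View pics/w8z.png

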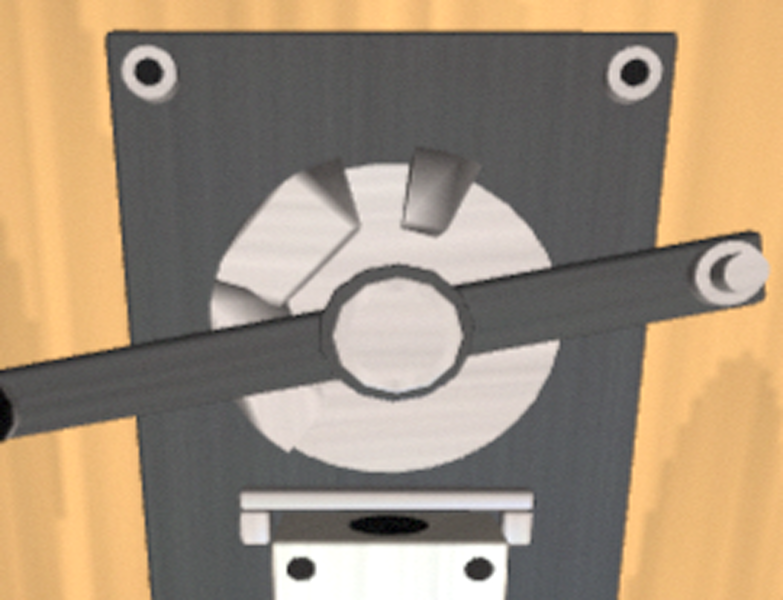

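View pics/w8pol.png

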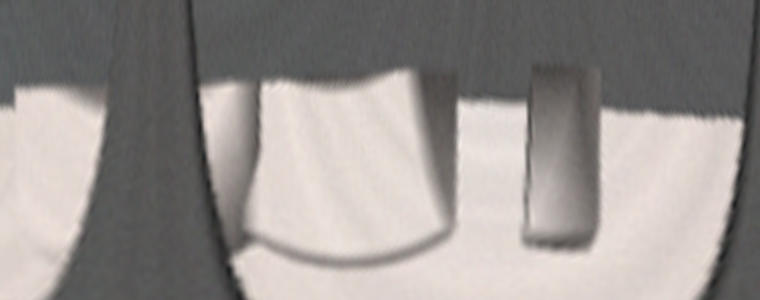

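```bash
python3 - <<'E'
import pickle
from h import *
p=pickle.load(open("w8.pkl","rb"));s=p["s"]
f=[.5950,.1220,.0145]
for c in [20,60,90,265,410,450,470,510,620,680,730]:
    a=-1+c*.005
    out=[]
    for z in [.022,.032,.042]:
        X=fx2w(f,np.array([-.042*np.cos(a),.042*np.sin(a),z]));u=proj(p,X,s)
        Y=ray(p,u,.042,s); r=np.hypot(Y[0]-f[0],Y[1]-f[1]); out.append(round((.048-r)*10000))
    print(c,round(a,2),out)
q=pickle.load(open("s6.pkl","rb"))
i=q["pixels"]
cv2.imwrite("pics/s6r.png",cv2.resize(i[228:290,255:335],None,fx=9,fy=9,interpolation=cv2.INTER_LANCZOS4))
E
```

```text
20 -0.9 [100, 81, 60]
60 -0.7 [99, 80, 60]
90 -0.55 [97, 80, 60]
265 0.32 [91, 76, 60]
410 1.05 [90, 76, 60]
450 1.25 [91, 76, 60]
470 1.35 [91, 76, 60]
510 1.55 [92, 77, 60]
620 2.1 [97, 79, 60]
680 2.4 [99, 81, 60]
730 2.65 [102, 82, 60]
```

View pics/s6r.png

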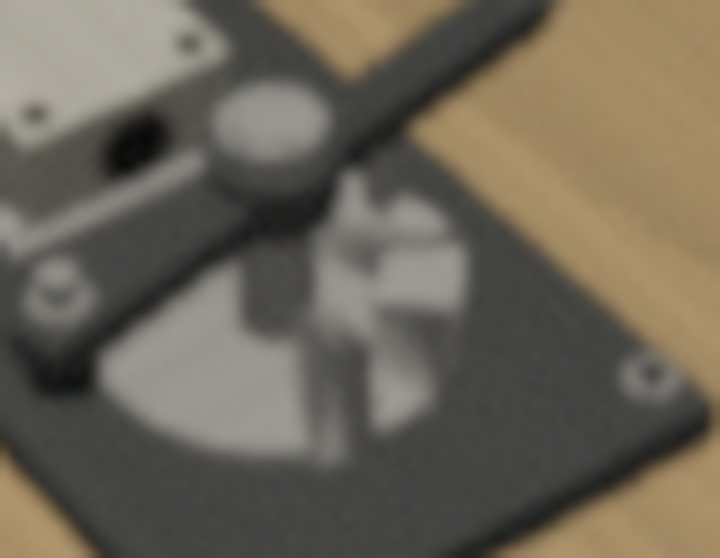

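Call:
drive_tool:
  plan:
    - [[0.2,0,-0.03,0,0,-5,0],[0.2,-0.01,-0.06,0.005,0,-13,0],[0.2,-0.03,-0.065,0.02,0,-21.5,0],[0.2,-0.05,-0.065,0.03,0,-30,0],[0.2,-0.065,-0.065,0.04,0,-38.5,0],[0.2,-0.0772,-0.065,0.0449,0,-47,0],[0.2,-0.0772,-0.065,0.0449,0,-55.5,0],[0.2,-0.0772,-0.065,0.0449,0,-64,0],[0.2,-0.0772,-0.065,0.0449,0,-72.5,0],[0.2,-0.0772,-0.065,0.0449,0,-81,0],[0.2,-0.0772,-0.065,0.0449,0,-89.5,0],[0.2,-0.0772,-0.065,0.0449,0,-98,0],[0.2,-0.0772,-0.065,0.0449,0,-102.7,0],[0.2,-0.0772,-0.065,0.0449,0,-102.7,0],[0.2,-0.0772,-0.065,0.0449,0,-102.7,0]]

```text
time: 11.0
tcp_pos: [0.5124, 0.102, 0.3339]
ee_rot: [-1.089, -1.382, 1.383]
force: [0.1, 0.0, -0.3]
width: 0.0511
```

```bash
python3 - <<'E'
from look import *
p=look("w9");s=p["s"]
for z in (.11,):
  pass
for o in spotter.outline_of("knob",p): print(o["confidence"],o["uv"],o["pixels"].sum())
f=[.5948,.1217,.0145]
for a in (-.26,-.225,-.19):
  print(a,proj(p,fx2w(f,np.array([-.085*np.cos(a),.085*np.sin(a),.110])),s))
E
```

```text
11.0 [0.5124 0.102  0.3339] [[-0.2351, 0.0008, -0.972], [0.972, -0.0012, -0.2351], [-0.0014, -1.0, -0.0005]] [ 0.1   0.02 -0.32] 0.05109588532511106
0.86 [284.4, 265.5] 2544
-0.26 [279.54674382 230.48031886]
-0.225 [283.90852074 230.39819449]
-0.19 [288.27109466 230.45935862]
```

View pics/w9.png

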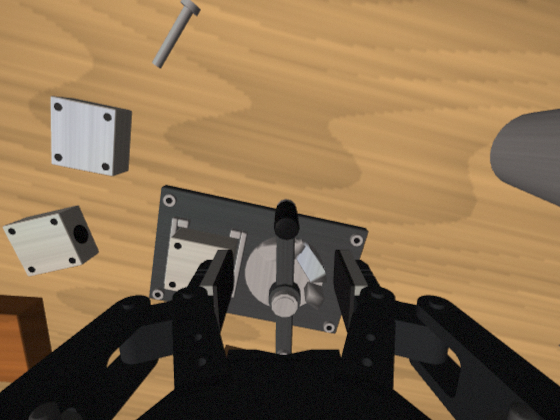

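Call:
drive_tool:
  plan:
    - [[0.2,0,0.04,0,0,0,0],[0.2,0,0.075,0,0,0,0],[0.2,0,0.084,0,0,0,0],[0.2,0,0.084,0,0,0,0],[-0.2,0,0.084,0,0,0,0],[-0.35,0,0.084,0,0,0,0],[-0.42,0,0.084,0,0,0,0],[-0.45,0,0.084,0,0,0,0],[-0.45,0,0.084,0,0,0,0]]
  newtons: 20

```text
time: 12.0
tcp_pos: [0.5125, 0.1019, 0.2499]
ee_rot: [-1.089, -1.382, 1.383]
force: [0.9, -0.0, 1.0]
width: 0.0233
```

```bash
python3 - <<'E'
from look import *
p=look("w10");s=p["s"]
E
```

```text
12.0 [0.5125 0.1019 0.2499] [[-0.2356, 0.0009, -0.9718], [0.9718, -0.0012, -0.2356], [-0.0014, -1.0, -0.0006]] [ 0.93 -0.01  1.05] 0.023299784518756105
```

View pics/w10.png

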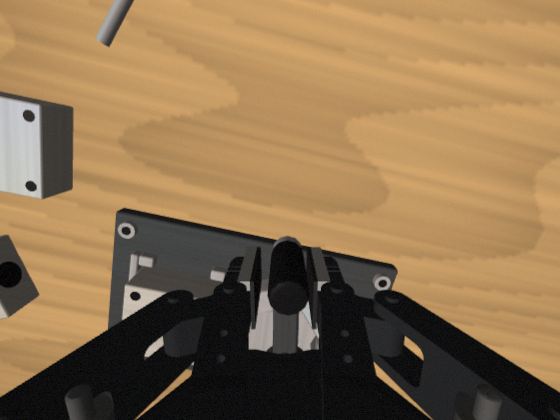

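```bash
cat > arc.py <<'E'
import sys
from plant import arm
from h import *
f=[.5948,.1217,.0145]
def rows(angs,z=.250,fing=-.45,back=0):
    s=arm.observe();T=Ro.from_rotvec(s["ee_rot"]).as_matrix()
    yaw=np.arctan2(T[1,0],T[0,0]);a0=np.pi/2+f[2]-yaw
    k=s["tcp_pos"]-np.array([f[0],f[1],0]);ka=np.arctan2(k[1],-k[0])+f[2]
    print("t",s["time"],"yaw a",a0.round(3),"pos a",ka.round(3),"rad",np.hypot(k[0],k[1]).round(4),"z",s["tcp_pos"][2].round(4),"F tool",(T.T@s["force"]).round(2),"w",s["width"].round(4))
    L=[]
    for a in angs:
        X=fx2w(f,np.array([-.085*np.cos(a),.085*np.sin(a),z]));d=T.T@(X-s["tcp_pos"])
        L.append([fing]+[round(float(v),4) for v in d]+[0,round(float(np.degrees(a-a0)),1),0])
    print(L)
if __name__=="__main__":
    a,b,n=float(sys.argv[1]),float(sys.argv[2]),int(sys.argv[3]);rows(list(np.linspace(a,b,n+1)[1:])+[b])
E
python3 arc.py -.223 .2 8
```

```text
Traceback (most recent call last):
  File "arc.py", line 16, in <module>
    a,b,n=float(sys.argv[1]),float(sys.argv[2]),int(sys.argv[3]);rows(list(np.linspace(a,b,n+1)[1:])+[b])
                                                                 ~~~~^^^^^^^^^^^^^^^^^^^^^^^^^^^^^^^^^^^^
  File "arc.py", line 9, in rows
    print("t",s["time"],"yaw a",a0.round(3),"pos a",ka.round(3),"rad",np.hypot(k[0],k[1]).round(4),"z",s["tcp_pos"][2].round(4),"F tool",(T.T@s["force"]).round(2),"w",s["width"].round(4))
                                                                                                                                                                       ^^^^^^^^^^^^^^^^
AttributeError: 'float' object has no attribute 'round'
```

```bash
sed -i 's/s\["width"\].round(4)/round(s["width"],4)/' arc.py; python3 arc.py -.223 .2 8
```

```text
t 12.05 yaw a -0.223 pos a -0.221 rad 0.0847 z 0.2498 F tool [ 0.29  0.08 -1.01] w 0.0236
[[-0.45, 0.0043, -0.0002, 0.0002, 0, 3.1, 0], [-0.45, 0.0088, -0.0002, -0.0002, 0, 6.1, 0], [-0.45, 0.0133, -0.0002, -0.0008, 0, 9.1, 0], [-0.45, 0.0177, -0.0002, -0.0016, 0, 12.1, 0], [-0.45, 0.0221, -0.0002, -0.0027, 0, 15.2, 0], [-0.45, 0.0264, -0.0003, -0.004, 0, 18.2, 0], [-0.45, 0.0306, -0.0003, -0.0055, 0, 21.2, 0], [-0.45, 0.0347, -0.0003, -0.0072, 0, 24.3, 0], [-0.45, 0.0347, -0.0003, -0.0072, 0, 24.3, 0]]
```

Call:
drive_tool:
  plan:
    - [[-0.45,0.0043,0,0.0002,0,3.1,0],[-0.45,0.0088,0,-0.0002,0,6.1,0],[-0.45,0.0133,0,-0.0008,0,9.1,0],[-0.45,0.0177,0,-0.0016,0,12.1,0],[-0.45,0.0221,0,-0.0027,0,15.2,0],[-0.45,0.0264,0,-0.004,0,18.2,0],[-0.45,0.0306,0,-0.0055,0,21.2,0],[-0.45,0.0347,0,-0.0072,0,24.3,0],[-0.45,0.0347,0,-0.0072,0,24.3,0]]

```text
time: 12.95
tcp_pos: [0.5113, 0.1376, 0.2498]
ee_rot: [-1.293, -1.071, 1.071]
force: [0.0, -0.4, 0.3]
width: 0.0234
```

```bash
python3 arc.py .2 .6 8; python3 -c "
from look import *
look('w11')"
```

```text
t 12.95 yaw a 0.201 pos a 0.202 rad 0.085 z 0.2498 F tool [-0.43 -0.27 -0.12] w 0.0234
[[-0.45, 0.004, -0.0002, -0.0001, 0, 2.8, 0], [-0.45, 0.0083, -0.0002, -0.0004, 0, 5.7, 0], [-0.45, 0.0125, -0.0002, -0.001, 0, 8.5, 0], [-0.45, 0.0167, -0.0002, -0.0017, 0, 11.4, 0], [-0.45, 0.0208, -0.0002, -0.0026, 0, 14.3, 0], [-0.45, 0.0249, -0.0002, -0.0038, 0, 17.1, 0], [-0.45, 0.029, -0.0002, -0.0051, 0, 20.0, 0], [-0.45, 0.0329, -0.0002, -0.0067, 0, 22.8, 0], [-0.45, 0.0329, -0.0002, -0.0067, 0, 22.8, 0]]
12.95 [0.5113 0.1376 0.2498] [[0.1857, 0.0007, -0.9826], [0.9826, -0.0012, 0.1857], [-0.001, -1.0, -0.0009]] [ 0.04 -0.44  0.27] 0.02339534626140528
```

View pics/w11.png

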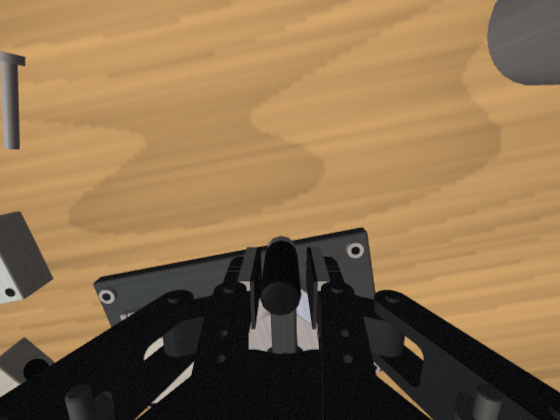

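Call:
drive_tool:
  plan:
    - [[-0.45,0.004,0,-0.0001,0,2.8,0],[-0.45,0.0083,0,-0.0004,0,5.7,0],[-0.45,0.0125,0,-0.001,0,8.5,0],[-0.45,0.0167,0,-0.0017,0,11.4,0],[-0.45,0.0167,0,-0.0017,0,11.4,0]]

```text
time: 13.5
tcp_pos: [0.5158, 0.1533, 0.2497]
ee_rot: [-1.368, -0.921, 0.924]
force: [-3.6, -4.9, 4.7]
width: 0.0232
```

```bash
python3 arc.py .4 .7 6; python3 - <<'E'
from look import *
q=vision.camera("scene");cv2.imwrite("pics/s12.png",cv2.resize(q["pixels"][180:310,210:350],None,fx=5,fy=4.5,interpolation=cv2.INTER_CUBIC))
E
```

```text
t 13.5 yaw a 0.397 pos a 0.395 rad 0.0851 z 0.2497 F tool [-5.93 -4.68  1.49] w 0.0232
[[-0.45, 0.0047, -0.0003, -0.0002, 0, 3.0, 0], [-0.45, 0.0089, -0.0003, -0.0005, 0, 5.9, 0], [-0.45, 0.0131, -0.0004, -0.0011, 0, 8.7, 0], [-0.45, 0.0173, -0.0004, -0.0018, 0, 11.6, 0], [-0.45, 0.0215, -0.0004, -0.0028, 0, 14.5, 0], [-0.45, 0.0255, -0.0004, -0.0039, 0, 17.3, 0], [-0.45, 0.0255, -0.0004, -0.0039, 0, 17.3, 0]]
```

View pics/s12.png

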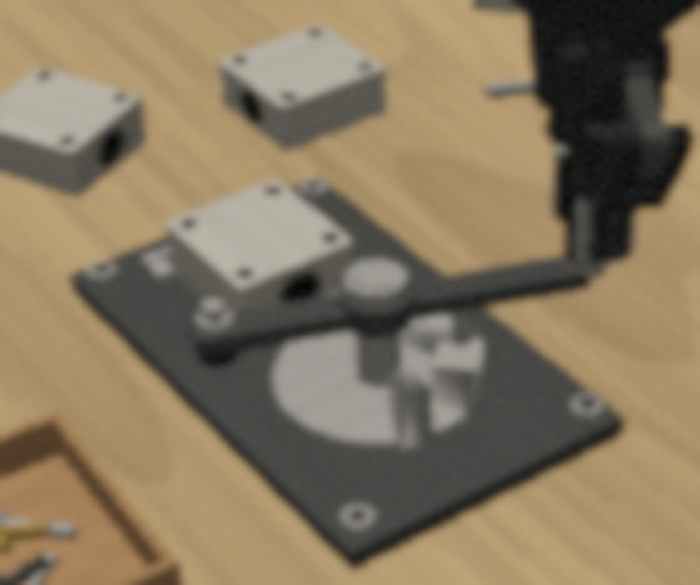

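Call:
drive_tool:
  plan:
    - [[-0.45,0.0047,0,-0.0002,0,3,0],[-0.45,0.0089,0,-0.0005,0,5.9,0],[-0.45,0.0131,0,-0.0011,0,8.7,0],[-0.45,0.0173,0,-0.0018,0,11.6,0]]

```text
time: 13.95
tcp_pos: [0.5234, 0.1679, 0.2495]
ee_rot: [-1.432, -0.766, 0.773]
force: [-4.9, -4.1, 4.2]
width: 0.0237
```

```bash
python3 arc.py .6 .8 4
```

```text
t 13.95 yaw a 0.598 pos a 0.589 rad 0.085 z 0.2495 F tool [-6.13 -4.12  1.85] w 0.0237
[[-0.45, 0.0051, -0.0005, -0.0001, 0, 3.0, 0], [-0.45, 0.0094, -0.0005, -0.0005, 0, 5.8, 0], [-0.45, 0.0136, -0.0006, -0.001, 0, 8.7, 0], [-0.45, 0.0178, -0.0006, -0.0018, 0, 11.6, 0], [-0.45, 0.0178, -0.0006, -0.0018, 0, 11.6, 0]]
```

Call:
drive_tool:
  plan:
    - [[-0.45,0.0051,-0.0005,-0.0001,0,3,0],[-0.45,0.0094,-0.0005,-0.0005,0,5.8,0]]

```text
time: 14.15
tcp_pos: [0.5282, 0.1743, 0.2499]
ee_rot: [-1.46, -0.685, 0.701]
force: [-12.2, -17.3, 13.8]
width: 0.0238
```

```bash
python3 arc.py .7 .9 4;  python3 - <<'E'
from look import *
look("w13")
q=vision.camera("scene");cv2.imwrite("pics/s13.png",cv2.resize(q["pixels"][180:310,210:350],None,fx=5,fy=4.5,interpolation=cv2.INTER_CUBIC))
E
```

```text
t 14.15 yaw a 0.698 pos a 0.683 rad 0.0849 z 0.2499 F tool [-21.28 -13.61  -1.41] w 0.0238
[[-0.45, 0.0057, -0.0002, 0.0, 0, 3.0, 0], [-0.45, 0.0099, -0.0002, -0.0003, 0, 5.8, 0], [-0.45, 0.0141, -0.0002, -0.0008, 0, 8.7, 0], [-0.45, 0.0183, -0.0003, -0.0016, 0, 11.6, 0], [-0.45, 0.0183, -0.0003, -0.0016, 0, 11.6, 0]]
14.15 [0.5282 0.1743 0.2499] [[0.6316, -0.0077, -0.7752], [0.7752, -0.0065, 0.6317], [-0.0099, -0.9999, 0.0018]] [-12.24 -17.3   13.82] 0.023823531407507613
```

View pics/s13.png

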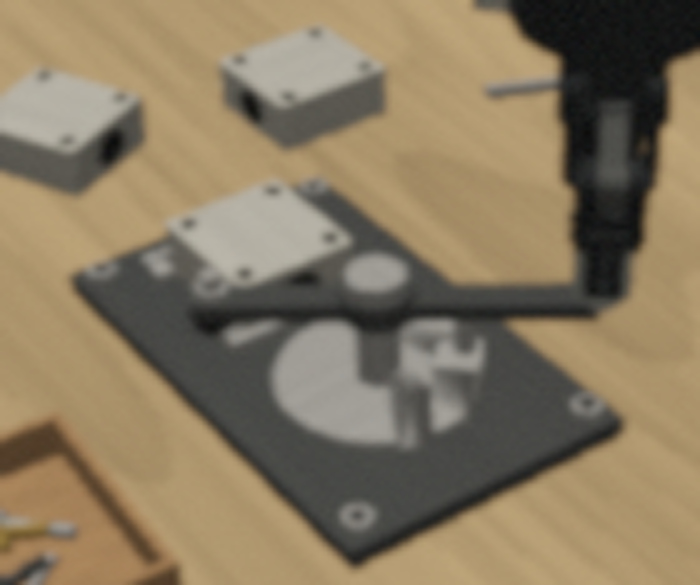

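View pics/w13.png

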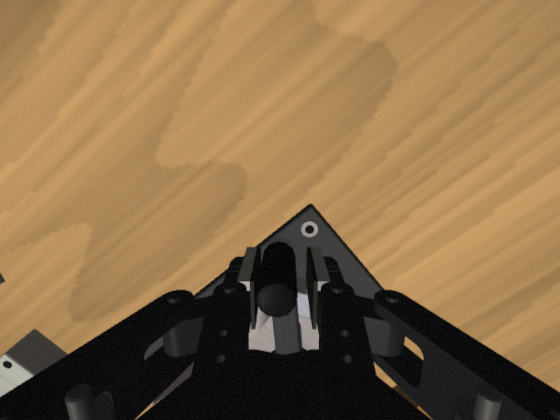

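Call:
drive_tool:
  plan:
    - [[-0.45,0,-0.004,0,0,0,0],[-0.45,0,-0.007,0,0,0,0],[-0.45,0,-0.007,0,0,0,0]]

```text
time: 14.55
tcp_pos: [0.5284, 0.1745, 0.2572]
ee_rot: [-1.459, -0.687, 0.7]
force: [-3.6, -2.5, 3.5]
width: 0.0233
```

```bash
sed -i 's/z=.250/z=.257/' arc.py; python3 arc.py .7 .9 4
```

```text
t 14.55 yaw a 0.697 pos a 0.686 rad 0.0848 z 0.2572 F tool [-4.27 -3.44  1.22] w 0.0233
[[-0.45, 0.0054, 0.0001, 0.0, 0, 3.0, 0], [-0.45, 0.0096, 0.0001, -0.0003, 0, 5.9, 0], [-0.45, 0.0139, 0.0, -0.0008, 0, 8.7, 0], [-0.45, 0.018, 0.0, -0.0016, 0, 11.6, 0], [-0.45, 0.018, 0.0, -0.0016, 0, 11.6, 0]]
```

Call:
drive_tool:
  plan:
    - [[-0.45,0.0054,0,0,0,3,0],[-0.45,0.0096,0,-0.0003,0,5.9,0],[-0.45,0.0096,0,-0.0003,0,5.9,0]]

```text
time: 14.85
tcp_pos: [0.5349, 0.1819, 0.2573]
ee_rot: [-1.485, -0.607, 0.619]
force: [-1.1, -0.4, 0.7]
width: 0.0237
```

```bash
python3 arc.py .8 1.0 4;  python3 - <<'E'
from look import *
q=vision.camera("scene");cv2.imwrite("pics/s14.png",cv2.resize(q["pixels"][180:310,210:350],None,fx=5,fy=4.5,interpolation=cv2.INTER_CUBIC))
E
```

```text
t 14.85 yaw a 0.801 pos a 0.803 rad 0.085 z 0.2573 F tool [-1.07 -0.69  0.56] w 0.0237
[[-0.45, 0.004, 0.0003, -0.0001, 0, 2.8, 0], [-0.45, 0.0083, 0.0003, -0.0004, 0, 5.7, 0], [-0.45, 0.0125, 0.0002, -0.0009, 0, 8.5, 0], [-0.45, 0.0167, 0.0002, -0.0016, 0, 11.4, 0], [-0.45, 0.0167, 0.0002, -0.0016, 0, 11.4, 0]]
```

View pics/s14.png

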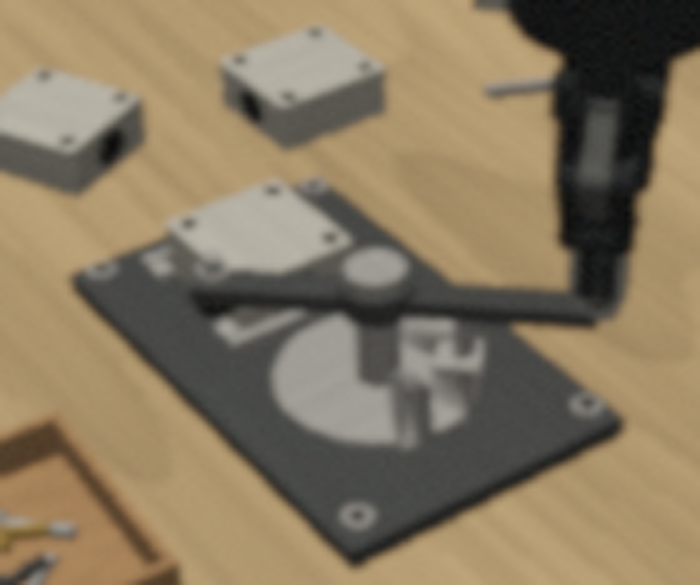

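Call:
drive_tool:
  plan:
    - [[-0.45,0.004,0.0003,0,0,2.8,0],[-0.45,0.0083,0.0003,-0.0004,0,5.7,0],[-0.45,0.0083,0.0003,-0.0004,0,5.7,0]]

```text
time: 15.2
tcp_pos: [0.5412, 0.1877, 0.257]
ee_rot: [-1.506, -0.532, 0.542]
force: [-0.4, -0.9, 0.8]
width: 0.024
```

```bash
python3 arc.py .9 1.1 4
```

```text
t 15.2 yaw a 0.899 pos a 0.902 rad 0.085 z 0.257 F tool [-0.91 -0.74 -0.44] w 0.024
[[-0.45, 0.004, -0.0, -0.0001, 0, 2.9, 0], [-0.45, 0.0083, -0.0, -0.0004, 0, 5.8, 0], [-0.45, 0.0125, -0.0001, -0.001, 0, 8.6, 0], [-0.45, 0.0167, -0.0001, -0.0017, 0, 11.5, 0], [-0.45, 0.0167, -0.0001, -0.0017, 0, 11.5, 0]]
```

Call:
drive_tool:
  plan:
    - [[-0.45,0.004,0,-0.0001,0,2.9,0],[-0.45,0.0083,0,-0.0004,0,5.8,0],[-0.45,0.0083,0,-0.0004,0,5.8,0]]

```text
time: 15.5
tcp_pos: [0.548, 0.1928, 0.2571]
ee_rot: [-1.525, -0.454, 0.463]
force: [-0.4, -0.6, 0.3]
width: 0.0236
```

```bash
python3 arc.py 1.0 1.1 4; python3 - <<'E'
from look import *
look("w15")
q=vision.camera("scene");cv2.imwrite("pics/s15.png",cv2.resize(q["pixels"][180:310,210:350],None,fx=5,fy=4.5,interpolation=cv2.INTER_CUBIC))
E
```

```text
t 15.5 yaw a 1.0 pos a 1.003 rad 0.0851 z 0.2571 F tool [-0.65 -0.29 -0.23] w 0.0236
[[-0.45, 0.0019, 0.0001, -0.0001, 0, 1.4, 0], [-0.45, 0.004, 0.0, -0.0002, 0, 2.9, 0], [-0.45, 0.0061, 0.0, -0.0003, 0, 4.3, 0], [-0.45, 0.0082, 0.0, -0.0005, 0, 5.7, 0], [-0.45, 0.0082, 0.0, -0.0005, 0, 5.7, 0]]
15.5 [0.548  0.1928 0.2571] [[0.8336, -0.0046, -0.5523], [0.5523, -0.0043, 0.8337], [-0.0062, -1.0, -0.0011]] [-0.41 -0.55  0.3 ] 0.023615260745536368
```

View pics/s15.png

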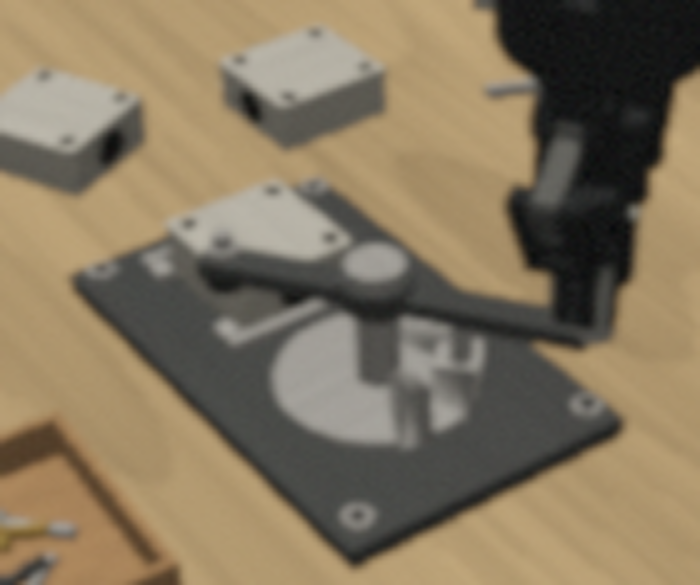

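View pics/w15.png

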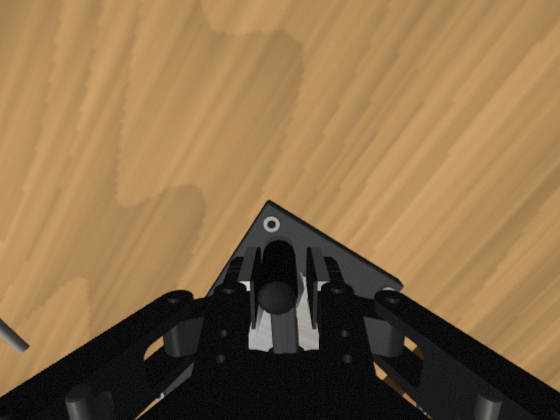

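Call:
drive_tool:
  plan:
    - [[-0.45,0.0019,0,-0.0001,0,1.4,0],[-0.45,0.004,0,-0.0002,0,2.9,0],[-0.45,0.0061,0,-0.0003,0,4.3,0],[-0.45,0.0082,0,-0.0005,0,5.7,0],[-0.45,0.0082,0,-0.0005,0,5.7,0]]

```text
time: 16.1
tcp_pos: [0.5554, 0.197, 0.257]
ee_rot: [-1.54, -0.379, 0.385]
force: [0.1, 0.3, 0.2]
width: 0.0237
```

```bash
python3 arc.py 1.1 1.2 4; python3 - <<'E'
from look import *
look("w16")
E
```

```text
t 16.1 yaw a 1.099 pos a 1.103 rad 0.085 z 0.257 F tool [ 0.2  -0.19  0.22] w 0.0237
[[-0.45, 0.0019, 0.0, -0.0, 0, 1.5, 0], [-0.45, 0.004, 0.0, -0.0001, 0, 2.9, 0], [-0.45, 0.0061, 0.0, -0.0002, 0, 4.4, 0], [-0.45, 0.0083, 0.0, -0.0004, 0, 5.8, 0], [-0.45, 0.0083, 0.0, -0.0004, 0, 5.8, 0]]
16.1 [0.5554 0.197  0.257 ] [[0.8839, -0.0031, -0.4677], [0.4677, -0.0038, 0.8839], [-0.0045, -1.0, -0.0019]] [0.07 0.29 0.18] 0.023661099052867507
```

View pics/w16.png

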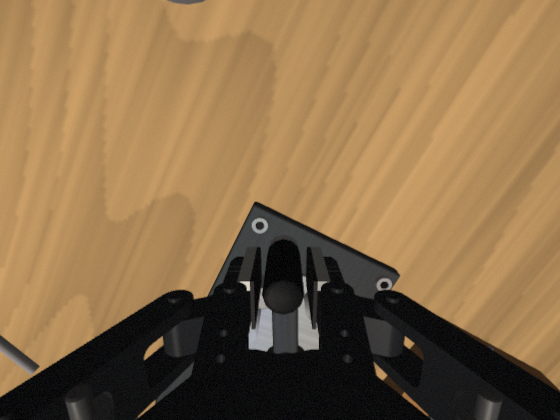

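Call:
drive_tool:
  plan:
    - [[-0.45,0.0019,0,0,0,1.5,0],[-0.45,0.004,0,-0.0001,0,2.9,0],[-0.45,0.004,0,-0.0001,0,2.9,0]]

```text
time: 16.45
tcp_pos: [0.5586, 0.1986, 0.2566]
ee_rot: [-1.547, -0.337, 0.346]
force: [-3.6, -1.9, -0.4]
width: 0.0235
```

```bash
python3 arc.py 1.15 1.25 4; python3 - <<'E'
from look import *
look("w17")
q=vision.camera("scene");cv2.imwrite("pics/s17.png",cv2.resize(q["pixels"][180:310,210:350],None,fx=5,fy=4.5,interpolation=cv2.INTER_CUBIC))
E
```

```text
t 16.45 yaw a 1.15 pos a 1.146 rad 0.085 z 0.2566 F tool [-4.03  0.38 -0.19] w 0.0235
[[-0.45, 0.0025, -0.0004, -0.0, 0, 1.4, 0], [-0.45, 0.0046, -0.0004, -0.0001, 0, 2.9, 0], [-0.45, 0.0067, -0.0004, -0.0003, 0, 4.3, 0], [-0.45, 0.0088, -0.0004, -0.0004, 0, 5.7, 0], [-0.45, 0.0088, -0.0004, -0.0004, 0, 5.7, 0]]
16.45 [0.5586 0.1986 0.2566] [[0.9067, -0.005, -0.4218], [0.4217, -0.0045, 0.9067], [-0.0064, -1.0, -0.002]] [-3.58 -1.87 -0.36] 0.02353952062513845
```

View pics/w17.png

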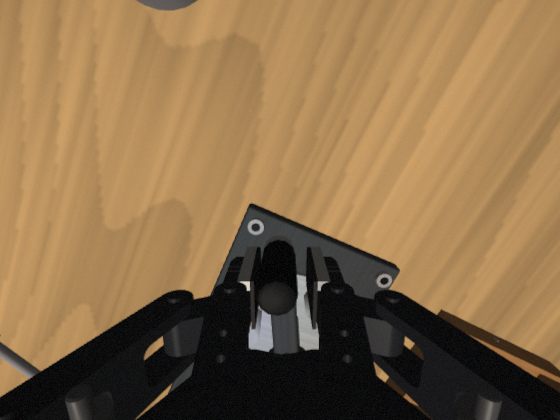

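View pics/s17.png

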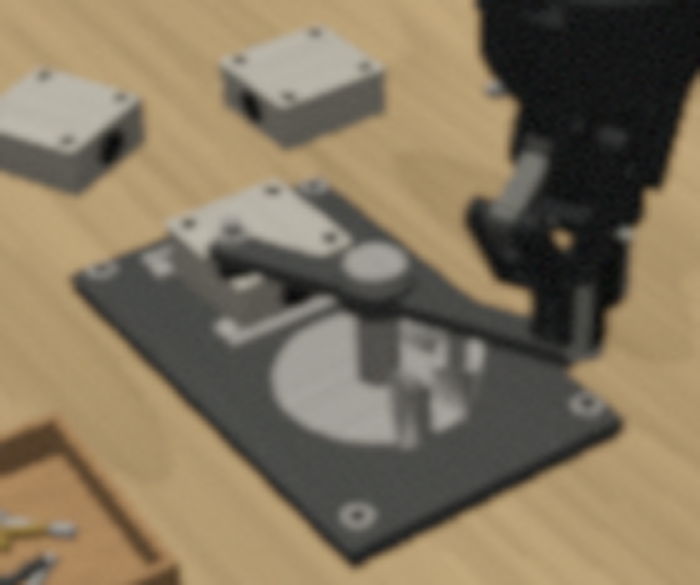

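```bash
python3 - <<'E'
import cv2,numpy as np
a=cv2.imread("pics/s17.png")
t=a[236:282,338:412]
for n in ["s6","s12","s13","s14","s15","s17"]:
    b=cv2.imread(f"pics/{n}.png");r=cv2.matchTemplate(b[200:330,310:440],t,cv2.TM_CCOEFF_NORMED);_,v,_,l=cv2.minMaxLoc(r);print(n,v,l)
E
```

```text
s6 0.8553362488746643 (30, 50)
s12 0.8526269793510437 (29, 51)
s13 0.8915812969207764 (29, 47)
s14 0.9619132876396179 (29, 41)
s15 0.9949898719787598 (28, 37)
s17 1.0 (28, 36)
```

```bash
python3 - <<'E'
import pickle
from h import *
f=[.5948,.1217,.0145]
for n,a in [("w10",-.22),("w11",.17),("w13",.66),("w15",.97),("w16",1.1),("w17",1.115)]:
    p=pickle.load(open(n+".pkl","rb"));s=p["s"]
    print(n,[proj(p,fx2w(f,np.array([-.085*np.cos(a),.085*np.sin(a),.110+l])),s).round(0).tolist() for l in (-.004,0,.005,.010)])
    i=p["pixels"];cv2.imwrite(f"pics/k_{n}.png",i[225:330,225:345])
ims=[cv2.convertScaleAbs(cv2.imread(f"pics/k_{n}.png"),alpha=2.5) for n in ["w10","w11","w13","w15","w16","w17"]]
cv2.imwrite("pics/kk.png",cv2.resize(np.vstack([np.hstack(ims[:3]),np.hstack(ims[3:])]),None,fx=2.2,fy=2.2))
from plant import vision
q=vision.camera("scene");P=pickle.load(open("P.pkl","rb"))["scene"]
up=lambda im:cv2.resize(im["pixels"],None,fx=8,fy=8,interpolation=cv2.INTER_CUBIC)
A=up(P);B=up(q)
t=A[(180+250//5)*8:(180+310//5)*8,:][:, (210+330//5)*8:(210+420//5)*8]
def cr(I,r0,r1,c0,c1): return I[r0*8:r1*8,c0*8:c1*8]
t=cr(A,237,246,279,292);w=cr(B,226,250,270,300)
r=cv2.matchTemplate(w,t,cv2.TM_CCOEFF_NORMED);_,v,_,l=cv2.minMaxLoc(r)
print(v,270+l[0]/8-279,226+l[1]/8-237)
for L in (0,.005,.01): print(proj(q,[.595,.122,.07+L]))
E
```

```text
w10 [[285.0, 296.0], [285.0, 302.0], [285.0, 309.0], [285.0, 317.0]]
w11 [[279.0, 297.0], [279.0, 302.0], [279.0, 310.0], [279.0, 318.0]]
w13 [[285.0, 296.0], [285.0, 302.0], [285.0, 309.0], [285.0, 317.0]]
w15 [[282.0, 286.0], [282.0, 291.0], [282.0, 297.0], [282.0, 304.0]]
w16 [[287.0, 285.0], [287.0, 290.0], [287.0, 297.0], [287.0, 304.0]]
w17 [[283.0, 286.0], [282.0, 291.0], [282.0, 297.0], [282.0, 304.0]]
0.9282543659210205 -0.25 -3.125
[283.55334543 242.09929515]
[283.49140729 240.09744149]
[283.42899157 238.08015273]
```

View pics/kk.png

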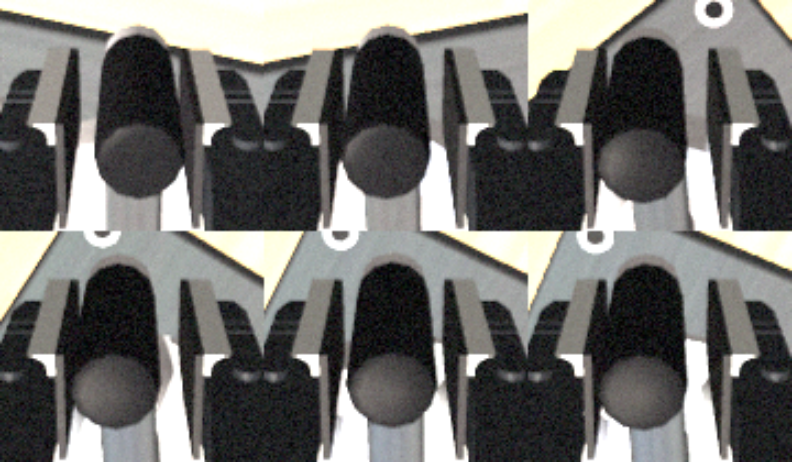

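Call:
drive_tool:
  plan:
    - [[-0.45,0.0025,0,0,0,1.4,0],[-0.45,0.0046,0,-0.0001,0,2.9,0],[-0.45,0.0046,0,-0.0001,0,2.9,0]]

```text
time: 16.9
tcp_pos: [0.5634, 0.2007, 0.2569]
ee_rot: [-1.553, -0.299, 0.305]
force: [0.4, -0.1, 0.8]
width: 0.0238
```

```bash
python3 arc.py 1.2 1.3 4; python3 - <<'E'
from look import *
look("w18")
E
```

```text
t 16.9 yaw a 1.2 pos a 1.206 rad 0.085 z 0.2569 F tool [ 0.3  -0.84 -0.18] w 0.0238
[[-0.45, 0.0016, -0.0001, -0.0001, 0, 1.4, 0], [-0.45, 0.0037, -0.0001, -0.0001, 0, 2.8, 0], [-0.45, 0.0058, -0.0001, -0.0003, 0, 4.3, 0], [-0.45, 0.0079, -0.0001, -0.0004, 0, 5.7, 0], [-0.45, 0.0079, -0.0001, -0.0004, 0, 5.7, 0]]
16.9 [0.5634 0.2007 0.2569] [[0.9269, -0.0027, -0.3754], [0.3754, -0.0036, 0.9269], [-0.0039, -1.0, -0.0023]] [ 0.35 -0.05  0.84] 0.0237830512697443
```

View pics/w18.png

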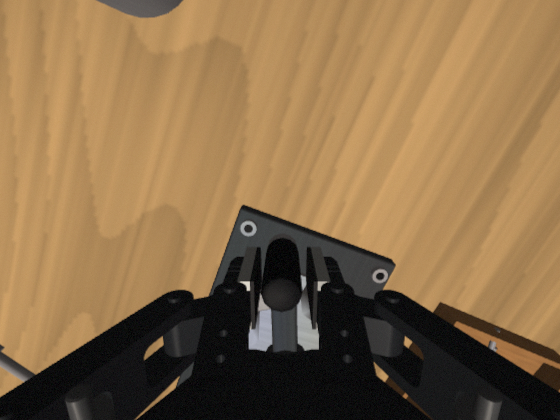

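Call:
drive_tool:
  plan:
    - [[-0.45,0.0016,0,-0.0001,0,1.4,0],[-0.45,0.0037,0,-0.0001,0,2.8,0],[-0.45,0.0037,0,-0.0001,0,2.8,0]]

```text
time: 17.25
tcp_pos: [0.5668, 0.202, 0.2569]
ee_rot: [-1.558, -0.261, 0.266]
force: [-1.0, -0.4, 0.6]
width: 0.0236
```

```bash
python3 arc.py 1.25 1.35 4; python3 - <<'E'
from look import *
look("w19")
q=vision.camera("scene");cv2.imwrite("pics/s19.png",cv2.resize(q["pixels"][180:310,210:350],None,fx=5,fy=4.5,interpolation=cv2.INTER_CUBIC))
E
```

```text
t 17.25 yaw a 1.249 pos a 1.25 rad 0.0851 z 0.2569 F tool [-1.05 -0.57 -0.08] w 0.0236
[[-0.45, 0.0021, -0.0001, -0.0001, 0, 1.5, 0], [-0.45, 0.0042, -0.0001, -0.0002, 0, 2.9, 0], [-0.45, 0.0063, -0.0001, -0.0003, 0, 4.3, 0], [-0.45, 0.0084, -0.0001, -0.0005, 0, 5.8, 0], [-0.45, 0.0084, -0.0001, -0.0005, 0, 5.8, 0]]
17.25 [0.5668 0.202  0.2569] [[0.9441, -0.0029, -0.3296], [0.3296, -0.0037, 0.9441], [-0.0039, -1.0, -0.0025]] [-0.96 -0.42  0.57] 0.023575091435338175
```

View pics/w19.png

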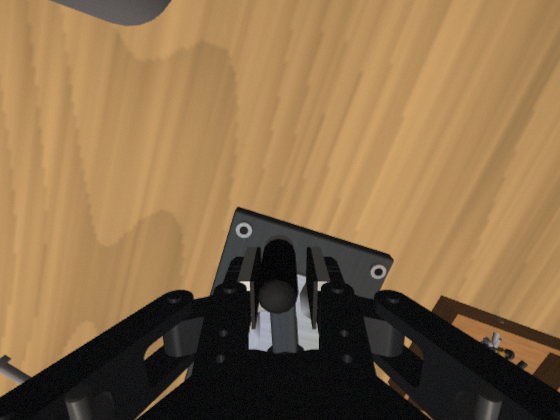

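View pics/s19.png

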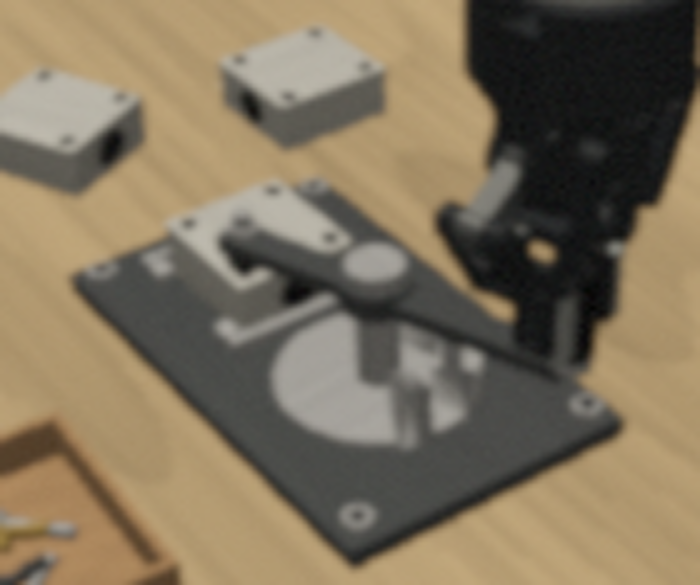

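Call:
drive_tool:
  plan:
    - [[-0.45,0.0021,0,-0.0001,0,1.5,0],[-0.45,0.0042,0,-0.0002,0,2.9,0],[-0.45,0.0042,0,-0.0002,0,2.9,0]]

```text
time: 17.65
tcp_pos: [0.571, 0.2033, 0.2569]
ee_rot: [-1.562, -0.222, 0.226]
force: [-0.0, -0.2, -0.3]
width: 0.0236
```

```bash
python3 arc.py 1.3 1.4 4; python3 - <<'E'
from look import *
look("w20")
E
```

```text
t 17.65 yaw a 1.3 pos a 1.302 rad 0.085 z 0.2569 F tool [-0.09  0.26 -0.23] w 0.0236
[[-0.45, 0.002, -0.0001, 0.0, 0, 1.4, 0], [-0.45, 0.0041, -0.0001, -0.0001, 0, 2.9, 0], [-0.45, 0.0062, -0.0001, -0.0002, 0, 4.3, 0], [-0.45, 0.0083, -0.0001, -0.0004, 0, 5.7, 0], [-0.45, 0.0083, -0.0001, -0.0004, 0, 5.7, 0]]
17.65 [0.571  0.2033 0.2569] [[0.9596, -0.0023, -0.2813], [0.2813, -0.0034, 0.9596], [-0.0031, -1.0, -0.0027]] [-0.02 -0.25 -0.26] 0.02357916118823707
```

View pics/w20.png

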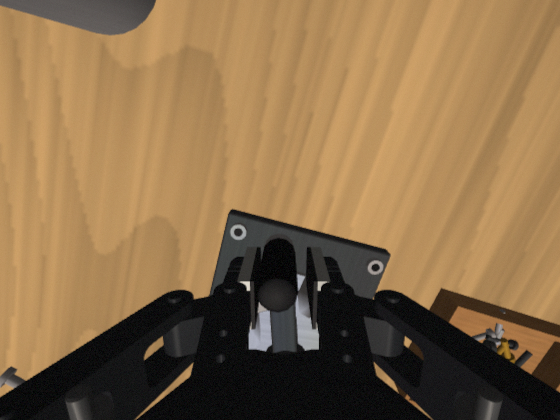

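Call:
drive_tool:
  plan:
    - [[-0.45,0.002,0,0,0,1.4,0],[-0.45,0.0041,0,-0.0001,0,2.9,0],[-0.45,0.0041,0,-0.0001,0,2.9,0]]

```text
time: 18.0
tcp_pos: [0.5753, 0.2044, 0.2569]
ee_rot: [-1.566, -0.182, 0.186]
force: [0.5, -0.7, -1.3]
width: 0.0235
```

```bash
python3 arc.py 1.35 1.45 4; python3 - <<'E'
from look import *
look("w21")
q=vision.camera("scene");cv2.imwrite("pics/s21.png",cv2.resize(q["pixels"][180:310,210:350],None,fx=5,fy=4.5,interpolation=cv2.INTER_CUBIC))
E
```

```text
t 18.0 yaw a 1.351 pos a 1.353 rad 0.0849 z 0.2569 F tool [ 0.36  1.29 -0.82] w 0.0235
[[-0.45, 0.0019, -0.0001, 0.0, 0, 1.4, 0], [-0.45, 0.004, -0.0001, -0.0, 0, 2.8, 0], [-0.45, 0.0061, -0.0001, -0.0002, 0, 4.2, 0], [-0.45, 0.0082, -0.0001, -0.0004, 0, 5.7, 0], [-0.45, 0.0082, -0.0001, -0.0004, 0, 5.7, 0]]
18.0 [0.5753 0.2044 0.2569] [[0.9727, -0.0016, -0.2321], [0.2321, -0.0033, 0.9727], [-0.0024, -1.0, -0.0028]] [ 0.54 -0.72 -1.29] 0.023461137553222235
```

View pics/w21.png

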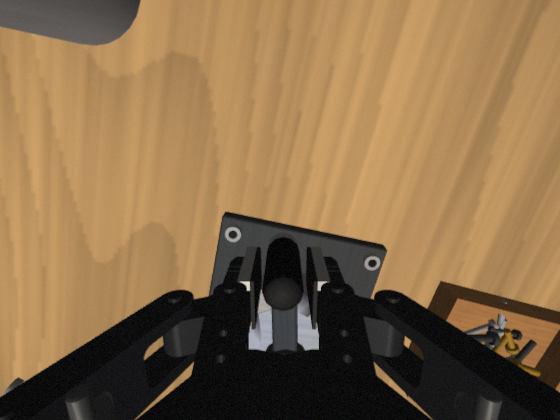

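View pics/s21.png

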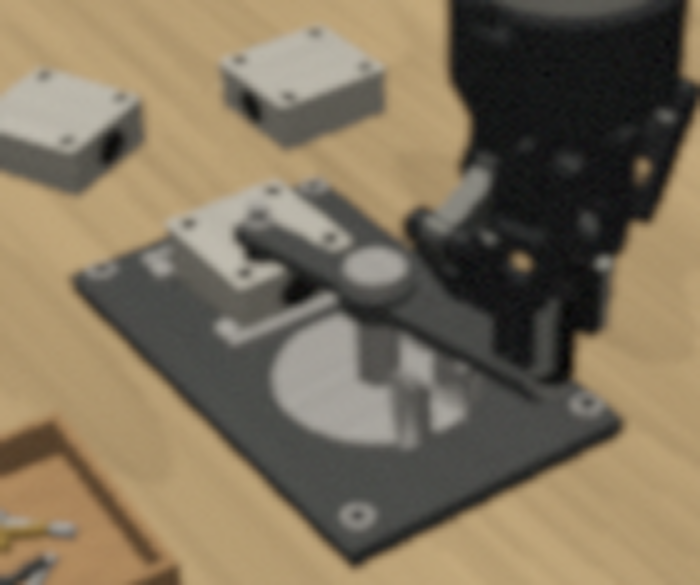

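Call:
drive_tool:
  plan:
    - [[-0.45,0.0019,0,0,0,1.4,0],[-0.45,0.0035,0,0,0,2.4,0],[-0.45,0.0035,0,0,0,2.4,0]]

```text
time: 18.4
tcp_pos: [0.5789, 0.2052, 0.2569]
ee_rot: [-1.568, -0.151, 0.152]
force: [6.8, 1.2, -3.8]
width: 0.0236
```

```bash
python3 arc.py 1.393 1.45 3; python3 - <<'E'
from look import *
look("w22")
q=vision.camera("scene");cv2.imwrite("pics/s22.png",cv2.resize(q["pixels"][180:310,210:350],None,fx=5,fy=4.5,interpolation=cv2.INTER_CUBIC))
a=cv2.imread("pics/s17.png")
t=a[236:282,338:412]
for n in ["s6","s15","s17","s19","s21","s22"]:
    b=cv2.imread(f"pics/{n}.png");r=cv2.matchTemplate(b[200:330,310:440],t,cv2.TM_CCOEFF_NORMED);_,v,_,l=cv2.minMaxLoc(r);print(n,v,l)
E
```

```text
t 18.4 yaw a 1.392 pos a 1.398 rad 0.085 z 0.2569 F tool [ 6.94  3.8  -0.12] w 0.0236
[[-0.45, 0.0012, -0.0001, 0.0, 0, 1.1, 0], [-0.45, 0.0028, -0.0001, -0.0, 0, 2.2, 0], [-0.45, 0.0045, -0.0001, -0.0001, 0, 3.3, 0], [-0.45, 0.0045, -0.0001, -0.0001, 0, 3.3, 0]]
18.4 [0.5789 0.2052 0.2569] [[0.9815, -0.0004, -0.1916], [0.1916, -0.003, 0.9815], [-0.001, -1.0, -0.0029]] [ 6.84  1.2  -3.81] 0.02364984241214125
s6 0.8553362488746643 (30, 50)
s15 0.9949898719787598 (28, 37)
s17 1.0 (28, 36)
s19 0.9953250885009766 (28, 37)
s21 0.9268220067024231 (28, 40)
s22 0.7254058122634888 (27, 52)
```

View pics/w22.png

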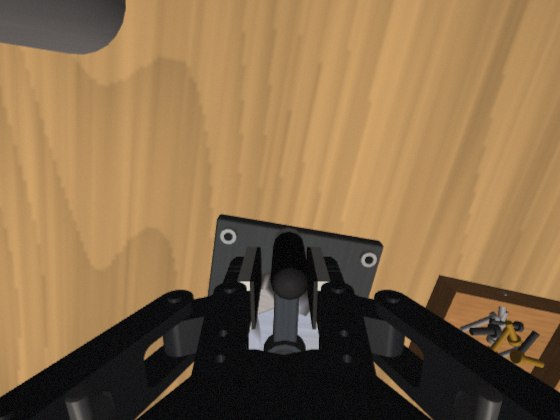

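Call:
drive_tool:
  plan:
    - [[-0.3,0,0,0,0,0,0],[-0.1,0,0,0,0,0,0],[0,0,0,0,0,0,0],[0,0,0,0,0,0,0],[0,0,0,0,0,0,0]]

```text
time: 19.0
tcp_pos: [0.5789, 0.2052, 0.2569]
ee_rot: [-1.568, -0.152, 0.152]
force: [0.4, -0.5, -0.0]
width: 0.0426
```

```bash
python3 arc.py 1.393 1.45 3; python3 - <<'E'
from look import *
look("w23")
q=vision.camera("scene");cv2.imwrite("pics/s23.png",cv2.resize(q["pixels"][180:310,210:350],None,fx=5,fy=4.5,interpolation=cv2.INTER_CUBIC))
a=cv2.imread("pics/s22.png")
t=a[250:296,338:412]
for n in ["s6","s22","s23"]:
    b=cv2.imread(f"pics/{n}.png");r=cv2.matchTemplate(b[200:340,310:440],t,cv2.TM_CCOEFF_NORMED);_,v,_,l=cv2.minMaxLoc(r);print(n,v,l)
E
```

```text
t 19.0 yaw a 1.392 pos a 1.397 rad 0.085 z 0.2569 F tool [ 0.34  0.   -0.59] w 0.0426
[[-0.45, 0.0013, -0.0001, -0.0, 0, 1.2, 0], [-0.45, 0.0029, -0.0001, -0.0001, 0, 2.3, 0], [-0.45, 0.0045, -0.0001, -0.0001, 0, 3.3, 0], [-0.45, 0.0045, -0.0001, -0.0001, 0, 3.3, 0]]
19.0 [0.5789 0.2052 0.2569] [[0.9813, -0.0001, -0.1925], [0.1925, -0.0028, 0.9813], [-0.0006, -1.0, -0.0028]] [ 0.45 -0.52 -0.  ] 0.04262532315688638
s6 0.9309492111206055 (28, 48)
s22 1.0 (28, 50)
s23 0.9812270998954773 (26, 50)
```

View pics/w23.png

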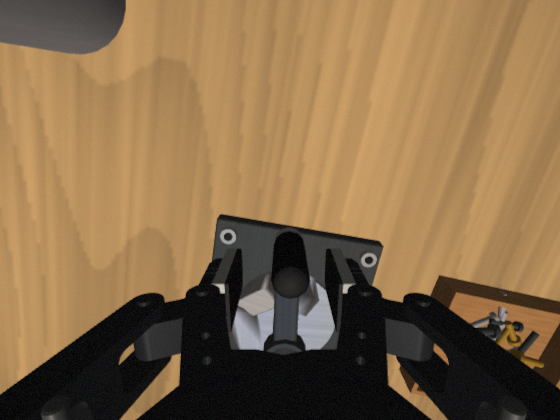

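View pics/s23.png

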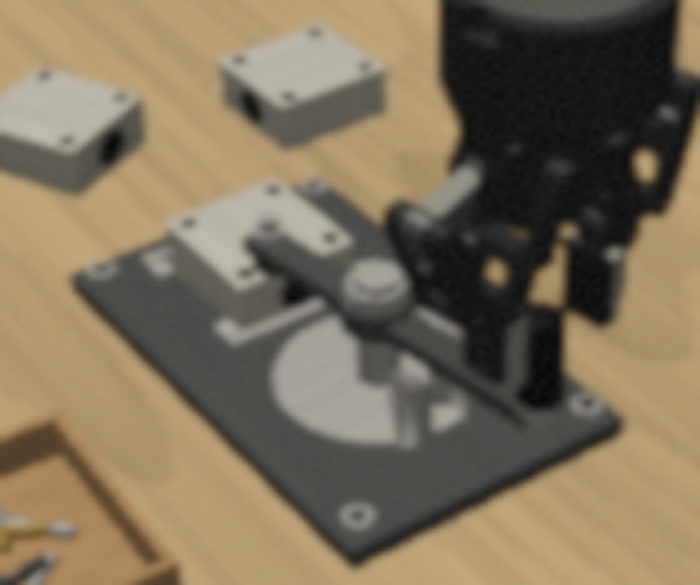

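```bash
python3 - <<'E'
import pickle
from h import *
f=[.5948,.1217,.0145]
p=pickle.load(open("w23.pkl","rb"));s=p["s"]
for a in (1.42,1.45,1.48): print(a,[proj(p,fx2w(f,np.array([-.085*np.cos(a),.085*np.sin(a),.110+l])),s).round(0).tolist() for l in (-.008,-.004,0,.005,.010)])
i=cv2.convertScaleAbs(p["pixels"],alpha=2)
cv2.imwrite("pics/w23z.png",cv2.resize(i[215:365,200:370],None,fx=4,fy=4,interpolation=cv2.INTER_CUBIC))
E
```

```text
1.42 [[290.0, 280.0], [291.0, 285.0], [291.0, 289.0], [291.0, 296.0], [291.0, 303.0]]
1.45 [[296.0, 280.0], [296.0, 285.0], [297.0, 290.0], [297.0, 296.0], [298.0, 303.0]]
1.48 [[301.0, 281.0], [302.0, 285.0], [303.0, 290.0], [303.0, 296.0], [304.0, 304.0]]
```

View pics/w23z.png

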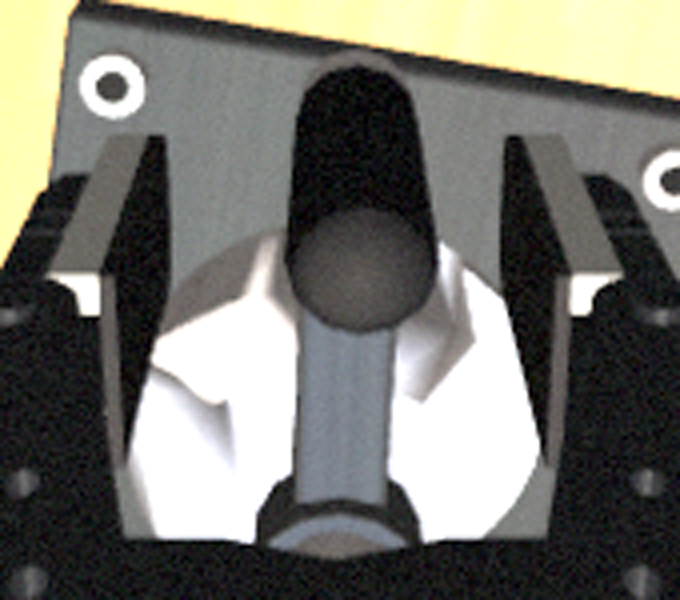

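Call:
drive_tool:
  plan:
    - [[0.1,0,-0.02,0,0,0,0],[0.1,0,-0.06,0,0,0,0],[0.1,0,-0.1,0,0,0,0],[0.1,0,-0.11,-0.04,0,0,0],[0.1,0,-0.11,-0.09,0,0,0],[0.1,0,-0.11,-0.12,0,0,0],[0.1,0,-0.11,-0.12,0,0,0]]

```text
time: 19.8
tcp_pos: [0.6025, 0.0846, 0.3674]
ee_rot: [-1.569, -0.149, 0.149]
force: [1.0, 0.3, 0.1]
width: 0.0469
```

```bash
python3 - <<'E'
from look import *
p=look("w24");i=cv2.convertScaleAbs(p["pixels"],alpha=1.3)
cv2.imwrite("pics/w24z.png",cv2.resize(i[40:290,150:420],None,fx=2.9,fy=2.4,interpolation=cv2.INTER_CUBIC))
q=vision.camera("scene");cv2.imwrite("pics/s24.png",cv2.resize(q["pixels"][190:310,220:340],None,fx=5,fy=5,interpolation=cv2.INTER_CUBIC))
E
```

```text
19.8 [0.6025 0.0846 0.3674] [[0.982, 0.0003, -0.189], [0.189, -0.0034, 0.982], [-0.0003, -1.0, -0.0034]] [0.97 0.28 0.08] 0.046922092658108386
```

View pics/w24z.png

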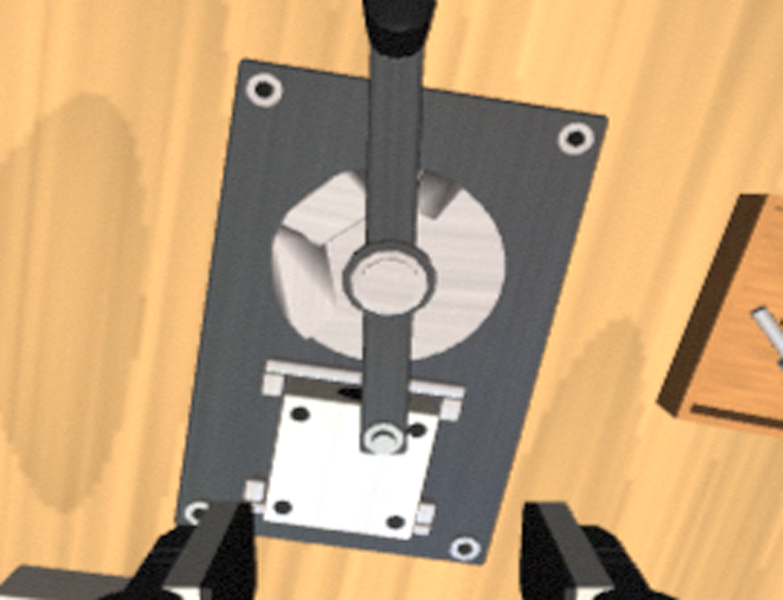

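View pics/s24.png

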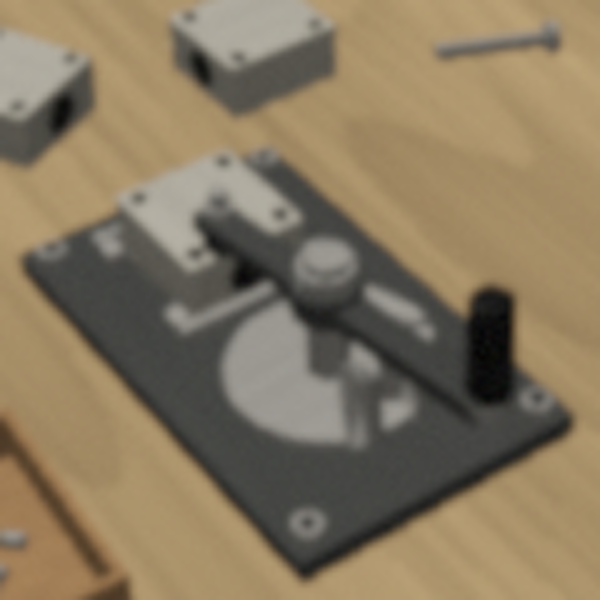

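```bash
python3 - <<'E'
import pickle
from h import *
from plant import vision
f=[.5948,.1217,.0145]
P=pickle.load(open("P.pkl","rb"))
q=vision.camera("scene")
def seg(im,r0,r1,c0,c1):
    g=cv2.cvtColor(im["pixels"],cv2.COLOR_BGR2GRAY)[r0:r1,c0:c1];m=(g<35).astype(np.uint8)
    n,l,st,ce=cv2.connectedComponentsWithStats(m);k=1+np.argmax(st[1:,4]);return st[k],ce[k]+[c0,r0],(st[k,1]+r0,st[k,1]+st[k,3]+r0)
print("start",seg(P["scene"],200,228,305,325));print("now",seg(q,243,275,308,328))
K=lambda a,l,h=.087:proj(q,fx2w(f,np.array([-.085*np.cos(a),.085*np.sin(a),h+l]))).round(1)
print(K(-.225,0));
for a in (1.40,1.43,1.46): print(a,[K(a,l).tolist() for l in (0,-.004,-.008)])
w=pickle.load(open("w24.pkl","rb"))
for a in (1.40,1.43,1.46):
  print(a,proj(w,fx2w(f,np.array([.063*np.cos(a),-.063*np.sin(a),.065])),w["s"]), proj(w,fx2w(f,np.array([0,0,.075])),w["s"]))
print("foot",150+382/2.9,40+437/2.4,"hub",150+389/2.9,40+282/2.4)
E
```

```text
start (array([  6,   6,   7,  20, 115], dtype=int32), array([313.6173913, 215.6173913]), (np.int32(206), np.int32(226)))
now (array([  5,   6,   9,  22, 163], dtype=int32), array([317.62576687, 259.71779141]), (np.int32(249), np.int32(271)))
[311.9 214.5]
1.4 [[317.2, 256.4], [317.1, 258.1], [317.0, 259.7]]
1.43 [[316.2, 257.1], [316.1, 258.8], [316.1, 260.4]]
1.46 [[315.2, 257.8], [315.1, 259.5], [315.1, 261.1]]
1.4 [283.93807507 223.56152054] [284.26622328 158.50441288]
1.43 [281.95669426 223.5258831 ] [284.26622328 158.50441288]
1.46 [279.97701386 223.43418103] [284.26622328 158.50441288]
foot 281.7241379310345 222.08333333333334 hub 284.1379310344828 157.5
```

```bash
python3 -c "
from plant import arm
s=arm.observe();print(s['time'],s['force']);print(arm.job_done())"
```

```text
19.95 [-0.33607999  0.44602962  0.85779086]
the job is handed in; nothing more can be done
None
```

The job is done and handed in at 19.95 s. The block is seated in the nest, the handle has dropped into the notch, and the robot is clear of everything.

- **Block:** I took the one farthest to the right, gripped it across its 56 mm side, lowered it into the nest until I felt the floor, and let go. Pictures afterwards show it square between the lugs and rails.
- **Handle:** I guided it clockwise with the fingers loosely around the knob, up the ramp and over the cam. It dropped between about 1.35 and 1.43 rad. It then leaned on the leading finger with about 7 N, so I opened the fingers and let it settle. I never pushed it against the stop.
- **Last checks:** The final scene image puts the handle at about 1.43 rad with the lift at about -4 mm, which matches the foot bearing on a seated block. The clamp foot is over the block, and the wrist force was about 1 N.

**What went wrong or disagreed:**
- **Fingertips on the lever:** Halfway up the ramp I probably had the fingertips resting on the rising lever. The force jumped to about 21 N sideways and 14 N vertically. I raised the tool 7 mm and it fell back to about 4 N.
- **Ramp position:** I felt the ramp later than I had read it from the picture. The notch was where I had estimated, at about 1.45 rad.
- **Lift from the hub cap:** A rougher hub-cap comparison during the drop showed only about 1 mm below the start, not 4 mm. The knob readings from two cameras both gave about -4 mm, so I trusted those.

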